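# Pack a dental model and secure the case lid

## Robot

A 7-joint arm with a two-finger parallel gripper is mounted at the origin on the work surface. World frame = base frame: x ahead of the robot, y to its left, z up, the work surface at z = 0. Lengths are in m, angles in degrees, forces in N, time in s.
With the tool pointing down it reaches from about 0.425 to 0.875 m from the base axis. Payload 4.7 kg.
Tool frame: the origin (TCP) lies midway between the tips of the shut fingers; the grasp point (between the pads) lies 19 mm behind it; y points along the fingers, x is the direction in which the jaws open and shut, and the axes are right-handed (so a half turn about y gives the same grasp; the last joint's range is limited). The gripper opens to 87 mm and grips with 3 to 60 N. Pads are 19 mm wide; open, the fingers measure 117 mm over their backs; the gripper's body (75 mm by 190 mm) begins 51 mm behind the grasp point.
Start: joints at [66.583, 18.392, -4.016, 83.108, 1.295, 78.541, -3.26], TCP at [0.267, -0.593, 0.223] pointing down, gripper open.
Joint ranges: [-163.93, 163.93], [-17.29, 119.83], [-79.2, 71.16], [3.27, 140.29], [-89.18, 269.18], [5.43, 117.66], [-154.24, 154.24]. Speed limits (degrees/s): [147.25, 147.25, 180, 180, 180, 180, 180].

## Interface

Orientations are given as [roll, pitch, yaw] about the fixed x, y, z axes, in that order (R = Rz(yaw) Ry(pitch) Rx(roll)).
In Python, from cell import env gives the robot as it stands.
- The arm moves only by the tool carry_out, never from a script. Its argument "targets" is a list of rows, each a list of 2 entries, a list of its own where there are three numbers: the shift along the tool's x, y, z in mm, then the turn, a rotation vector about the tool's x, y, z in degrees. A call has 1 to 12 rows; each row shifts and turns the commanded pose from where the row before left it, along the tool's axes as they then stand; what a row does not reach is not made up. A row lasts 1/10 s, in which the tool goes at most 50 mm and 8.59 degrees, less where a joint would pass 70% of its speed; a pose out of reach is approached as far as the arm can. A call with a gripper value outside its range is refused whole. "jaw" is the opening, from 0 (shut) to 1 (fully open), set as the call begins (left out, the last holds). The fingers move at their own pace and stop on an object; "squeeze" is the grip in N (left out, the last holds). Time passes only in rows, so rows that do not move let the fingers close. It gives the time, the measured TCP pose, the force and the opening at its end, in the units of the state.
- env.get_obs(): the state, without advancing time (a new reading comes with each control period).
- env.read_camera(name): name is "scene" or "top" or "wrist"; returns the picture (384x512x3 uint8, red, green, blue); there is no depth.
- env.get_calibration(name): a dict with "fx", "fy", "cx", "cy" (pixels), "R" (3x3) and "t" (3): a world point X has camera coordinates R X + t; the wrist camera has in their place "hand_eye" (4x4, takes a point from camera to tool coordinates, whose origin is the TCP and whose axes are the tool frame's). Camera axes: x right, y down, z forward; pixel columns grow to the right and rows downward; lengths in m; the calibration is good to about 2 mm. A picture is of the moment at which its call begins: read the wrist's pose just before it. get_calibration takes no time and is no camera call.
- env.sign_off(): hands the job in, once; it reports no verdict.
Trained networks look in the newest picture that a camera, given by its name, has taken for a name from the list of things; names that differ only in an ending like _2 or _b are one class to them, and where a whole thing is asked for, a point or a joint stands for the part that bears it (a point fixed in the world has none). Each returns a list of dicts, best first, with "p" (0 to 1); they miss things now and then, are a little off and sometimes report something else, mostly with a low value. They report only what shows in the picture. A call takes as long as a camera call. They do not tell look-alikes from the thing itself.
- env.outline_of(camera, label): "mask" (384x512 bool, what is visible of it) and "xy" ([column, row] in pixels, amid what is visible of it).
The state is a dict: "time_s": time; "qpos": joint angles; "joint_velocities": joint speeds; "effort": joint torques, N m; "tool_pos": TCP position; "tool_rot": TCP orientation; "force": force on the tool from outside, world axes, zero at the start; "wrist_torque": the same for the moment, N m; "grip_width": finger opening in m.
Only numpy, scipy, OpenCV 4.12 (cv2) and the standard library are available. Lean on these libraries where they do the work, as an engineer would, in place of code of your own. Each camera call takes 0.05 s, during which the arm holds its last target.

## Task

Pick the full-arch plaster model (the horseshoe of teeth) out of the compartment tray and set it down gently, teeth up, on the floor of the white transport case. Then shut the case's lid fully and, once it is shut, turn the turnbutton so that its long nose lies squarely across the lid's edge and holds it shut. Leave everything else where it is.

Things in the scene. Friction and masses are not known exactly. Their poses are not given: they have to be found in the camera images.
- model: the full-arch plaster model, off-white stone, 160 g: a D-shaped base 62 mm long (own x, from -31 to +31 mm; flat heel at -x, round at +x), 56 mm wide (own y, the width to grip: flat parallel sides from x = -31 to +3 mm) and 34 mm high, with a horseshoe of teeth on top, 47 mm high in all. Origin: centre of its underside, z up
- half_model: bystander in the tray: half-arch plaster model, a straight block 62 x 30 x 34 mm with one row of six teeth; origin at the centre of its underside
- puck: bystander in the tray: round plaster mounting puck 60 mm across, 22 mm high, with a raised cross on top; origin at the centre of its underside
- tray: grey tray fixed to the table, 290 mm (own x) x 105 mm (own y), walls 4 mm thick and only 16 mm high, floor 4 mm; two dividers make three compartments in a row along x, centres at x = -94, 0 and +94 mm. The three plaster things stand in them in any order. Origin: centre of its underside
- case: white open-topped transport case fixed to the table, 150 mm (own x) x 170 mm (own y) x 62 mm high, walls and floor 6 mm thick. Origin: centre of its underside. The lid's hinge runs along its +x rim; on its -x side stands a boss (44 mm out from the wall, 50 mm wide, 72 mm high) carrying the turnbutton
- lid (a joint): angle of the flat grey lid in rad: 0 is fully shut, 1.57 stands upright; it starts standing open (about 1.5 to 1.75) and stays wherever it is left (stiff hinge, about 2 N at its free edge; stop at 1.85). The lid is a plain plate 150 mm from hinge to free edge, 170 mm wide, 8 mm thick; shut, its top is 70.5 mm above the table
- lid_hinge (a point): the middle of the lid's hinge line, at the lid's underside, 62.5 mm above the table; fixed to the lid: own -x points from the hinge to the lid's free edge, z is the outward (top) side of the lid, y lies along the hinge
- lid_edge (a point): the middle of the lid's free edge, on its outer (top) face; axes as lid_hinge
- turnbutton (a joint): angle of the turnbutton about its upright pivot in rad: 0 is secured, the long nose pointing squarely over the lid (the case's +x); positive is counter-clockwise seen from above. It starts at about 1.4 to 1.7, lying along the case's front, clear of the lid. Free to turn from -1.9 to 1.9 with light friction, no click and no stop at 0
- turn_grip (a point): grip point of the turnbutton's black thumb fin (44 mm long along x, 12 mm thick along y, to grip; from 83.5 to 108.5 mm above the table), on the pivot axis, 99 mm above the table, 24 mm out from the case's -x face; own x points along the nose. Below it the button is a steel bar 100 x 16 x 10 mm, underside at 73.5 mm; nose 70 mm and tail 30 mm from the pivot
- bur_block: bystander: block 55 x 90 x 22 mm with thin upright burs, 48 mm high in all; origin at the centre of its underside
- bowl: bystander: rubber mixing bowl, 110 mm across, 60 mm high; origin at the centre of its underside
- wax_knife: bystander: flat spatula 170 mm long (own x) lying on the table; origin at the middle of its underside
- brush_cup: bystander: white ceramic cup, 70 mm across, 80 mm high; origin at the centre of its underside
Things that resemble listed ones, but are neither listed nor needed, are in the scene too. Leave any blue or yellow look-alike of the model alone.

How it is judged:
By the outcome, as a careful person would: the job done as asked, in the order asked, and still so for the second after the job is handed in, with the robot touching nothing.
It also fails if it takes over 66 s, if anything falls off the work surface, if the arm or the gripper's body presses on something with over 40 N, if the wrist force passes 120 N, or if a joint passes its speed limit or range.

## Working session

There is one attempt and no reset: what is moved stays moved. The work goes in short steps, Python scripts to look and compute and a tool call to move; the robot and the scene stay as the last step left them, time stands still between calls to the robot, and variables do not carry over. Pictures are saved under pics/ and viewed, and the job is handed in when it is done.

Besides the shell and the picture viewer there is one more tool, called as name([rows], argument=value, ...), one row to a line, values as JSON. carry_out: Moves the arm, as the interface text tells. Its arguments: {"type":"object","properties":{"targets":{"type":"array","items":{"type":"array"}},"jaw":{"type":"number"},"squeeze":{"type":"number"}},"required":["targets"]}

```bash
ls; mkdir -p pics; python3 - <<'E'
from cell import env
import cv2,numpy as np
o=env.get_obs();print(o)
for c in ["scene","top","wrist"]:
    im=env.read_camera(c);cv2.imwrite(f"pics/{c}0.png",cv2.cvtColor(im,cv2.COLOR_RGB2BGR))
    print(c,env.get_calibration(c))
E
```

```text
pics
{'time_s': 0.0, 'qpos': array([66.58430293, 18.43917744, -4.01401193, 83.176186  ,  1.29546921,
       78.53937127, -3.26029166]), 'joint_velocities': array([-0.18850354, -0.06940685, -0.03034078,  0.02686719,  0.13721499,
       -0.00057393,  0.04543709]), 'effort': array([ 4.92234194e-04, -4.91289997e+01, -4.03542425e-01, -3.12525916e+01,
       -6.38807681e-02,  4.39524197e-02,  1.84379073e-04]), 'tool_pos': array([ 0.2664016 , -0.59229069,  0.22144871]), 'tool_rot': array([-90.00668838,   0.10947196, -65.77617124]), 'force': array([ 0.81616845, -0.10328727,  0.63477232]), 'wrist_torque': array([-0.0245406 ,  0.02118583,  0.00817433]), 'grip_width': 0.08702338488509734}
scene {'fx': 359.169591495271, 'fy': 359.169591495271, 'cx': 255.12733859653608, 'cy': 187.30439194530624, 'R': array([[-0.81167388,  0.58410154, -0.00330031],
       [ 0.50052914,  0.69260608, -0.51939138],
       [-0.3010915 , -0.42322832, -0.85453011]]), 't': array([ 0.44484183, -0.24560068,  1.21964011])}
top {'fx': 480.80394303628987, 'fy': 480.80394303628987, 'cx': 258.1463712667121, 'cy': 192.45861246773472, 'R': array([[ 0.04727863, -0.99887361, -0.00402916],
       [-0.97743837, -0.045432  , -0.20627692],
       [ 0.20586152,  0.01369075, -0.97848536]]), 't': array([0.00181293, 0.56747946, 1.64937489])}
wrist {'fx': 298.7858991754485, 'fy': 298.7858991754485, 'cx': 250.096096734708, 'cy': 188.25762908397147, 'hand_eye': array([[ 9.99999908e-01, -4.03072842e-04, -1.46481689e-04,
        -1.51390523e-03],
       [ 3.30056895e-05, -2.68211837e-01,  9.63359958e-01,
        -1.61361307e-01],
       [-4.27592359e-04, -9.63359875e-01, -2.68211799e-01,
         7.33468848e-02],
       [ 0.00000000e+00,  0.00000000e+00,  0.00000000e+00,
         1.00000000e+00]])}
```

View pics/scene0.png

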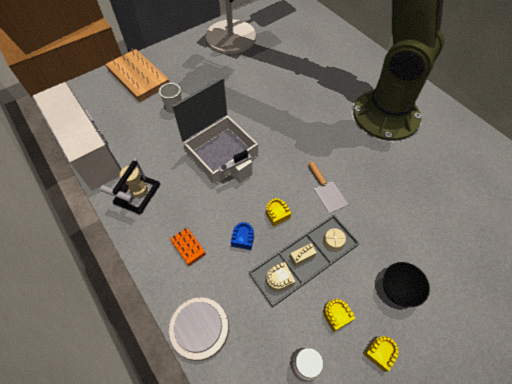

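View pics/top0.png

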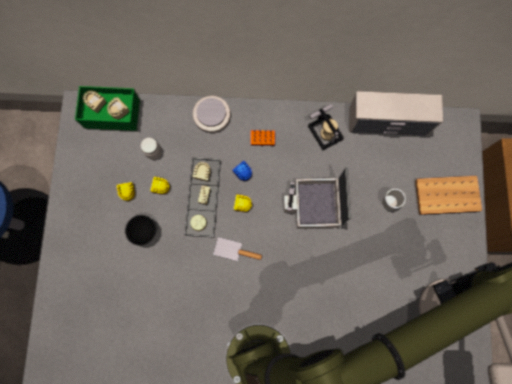

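View pics/wrist0.png

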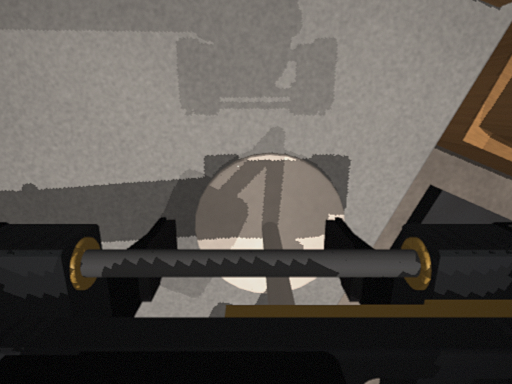

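```bash
cat > h.py <<'E'
from cell import env
import cv2,numpy as np
from scipy.spatial.transform import Rotation as Ro
def tool():
    o=env.get_obs(); T=np.eye(4); T[:3,:3]=Ro.from_euler('xyz',o['tool_rot'],degrees=True).as_matrix(); T[:3,3]=o['tool_pos']; return T,o
def cam(name,T=None):
    c=env.get_calibration(name); K=np.array([[c['fx'],0,c['cx']],[0,c['fy'],c['cy']],[0,0,1]])
    if name=='wrist':
        W=T@np.array(c['hand_eye']); M=np.linalg.inv(W); return K,M[:3,:3],M[:3,3]
    return K,np.array(c['R']),np.array(c['t'])
def ray(px,z,C):
    K,R,t=C; d=R.T@np.linalg.solve(K,np.array([px[0],px[1],1.])); o=-R.T@t
    return o+d*(z-o[2])/d[2]
def proj(X,C):
    K,R,t=C; x=K@(R@np.asarray(X,float).reshape(-1,3).T+t[:,None]); return (x[:2]/x[2]).T
def save(im,n,box=None,s=1):
    if box: im=im[box[1]:box[3],box[0]:box[2]]
    im=cv2.resize(im,None,fx=s,fy=s,interpolation=cv2.INTER_CUBIC); cv2.imwrite(f'pics/{n}.png',cv2.cvtColor(im,cv2.COLOR_RGB2BGR))
E
python3 - <<'E'
from h import *
ims={c:env.read_camera(c) for c in('scene','top')}
save(ims['scene'],'sc_crop',(160,70,370,310),3) if 0 else save(ims['scene'],'sc_crop',(165,75,365,315),2.5)
save(ims['top'],'top_crop',(170,140,370,270),4)
hs={'model':.03,'tray':.008,'half_model':.03,'puck':.02,'case':.03,'lid_hinge':.14,'turnbutton':.085}
for c in('top','scene'):
    C=cam(c)
    for l,z in hs.items():
        for d in env.outline_of(c,l)[:3]:
            m=d['mask'];ys,xs=np.nonzero(m)
            print(c,l,round(d['p'],2),np.round(d['xy']),m.sum(),(xs.min(),xs.max(),ys.min(),ys.max()) if m.sum() else '',np.round(ray(d['xy'],z,C),3))
E
```

```text
top model 0.87 [131. 191.] 261 (np.int64(117), np.int64(134), np.int64(182), np.int64(200)) [0.556 0.489 0.03 ]
top model 0.71 [162. 185.] 290 (np.int64(151), np.int64(170), np.int64(176), np.int64(194)) [0.585 0.38  0.03 ]
top model 0.69 [246. 169.] 230 (np.int64(234), np.int64(250), np.int64(162), np.int64(180)) [0.658 0.079 0.03 ]
top tray 0.98 [204. 203.] 1563 (np.int64(185), np.int64(219), np.int64(159), np.int64(236)) [0.528 0.224 0.008]
top half_model 0.44 [201. 193.] 184 (np.int64(198), np.int64(210), np.int64(186), np.int64(204)) [0.563 0.235 0.03 ]
top puck 0.71 [199. 223.] 210 (np.int64(191), np.int64(206), np.int64(215), np.int64(230)) [0.452 0.236 0.02 ]
top case 0.96 [316. 204.] 2863 (np.int64(284), np.int64(350), np.int64(168), np.int64(228)) [ 0.542 -0.181  0.03 ]
top case 0.6 [199. 222.] 198 (np.int64(191), np.int64(206), np.int64(215), np.int64(230)) [0.455 0.234 0.03 ]
top case 0.23 [140. 234.] 763 (np.int64(125), np.int64(155), np.int64(215), np.int64(245)) [0.402 0.44  0.03 ]
top lid_hinge 0.68 [342. 195.] 555 (np.int64(339), np.int64(351), np.int64(168), np.int6
[... 499 characters left out ...]
tray 0.82 [309. 263.] 3122 (np.int64(249), np.int64(359), np.int64(215), np.int64(306)) [0.554 0.248 0.008]
scene half_model 0.93 [302. 257.] 366 (np.int64(290), np.int64(316), np.int64(243), np.int64(266)) [0.563 0.231 0.03 ]
scene puck 0.22 [235. 162.] 286 (np.int64(219), np.int64(251), np.int64(150), np.int64(171)) [ 0.532 -0.126  0.02 ]
scene case 0.6 [212. 137.] 5273 (np.int64(174), np.int64(257), np.int64(78), np.int64(184)) [ 0.54  -0.244  0.03 ]
scene lid_hinge 0.64 [200. 110.] 1993 (np.int64(173), np.int64(227), np.int64(78), np.int64(140)) [ 0.553 -0.266  0.14 ]
scene turnbutton 0.63 [236. 159.] 268 (np.int64(220), np.int64(251), np.int64(151), np.int64(171)) [ 0.549 -0.093  0.085]
```

View pics/sc_crop.png

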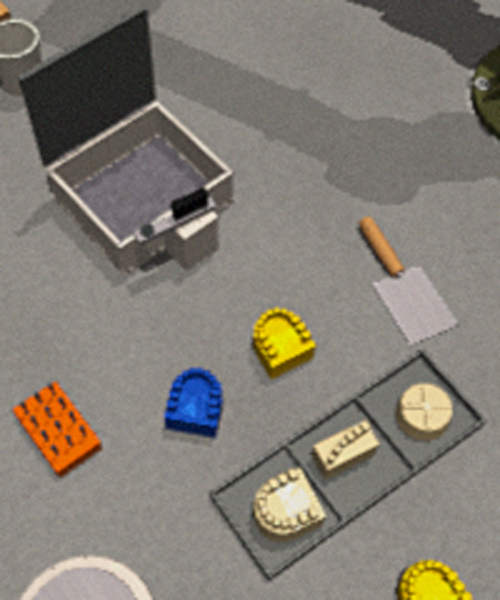

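View pics/top_crop.png

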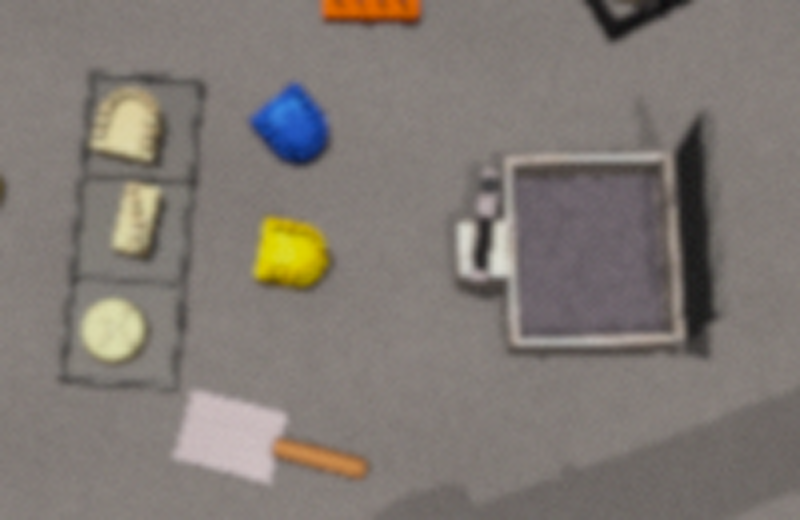

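```bash
cat >> h.py <<'E'
def plan(pos,yaw,n,z_first=0,dig=0,start=None):
    """rows from measured pose to pos (m) with tool down at yaw; tool frame per row start"""
    T,o=tool(); p=T[:3,3].copy() if start is None else np.array(start[0],float)
    R=T[:3,:3] if start is None else Ro.from_euler('xyz',[-90,0,start[1]],degrees=True).as_matrix()
    Rt=Ro.from_euler('xyz',[-90,0,yaw],degrees=True).as_matrix()
    rows=[]; q=p.copy(); Q=R.copy(); P=np.array(pos,float)
    for k in range(n):
        w=Ro.from_matrix(Q.T@Rt).as_rotvec(degrees=True)/(n-k)
        d=Q.T@((P-q)/(n-k))*1000
        w=np.round(w,1); d=np.round(d,dig); rows.append([[float(a)+0 for a in d],[float(a)+0 for a in w]])
        q=q+Q@d/1000; Q=Q@Ro.from_rotvec(w,degrees=True).as_matrix()
    print(str(rows).replace(' ','').replace('.0,',',').replace('.0]',']'))
    return rows
E
python3 - <<'E'
from h import *
C=cam('top')
for n,p,z in [('c1',(505,157),.062),('c2',(668,153),.062),('c3',(685,343),.062),('c4',(510,350),.062),('model',(126,124),.045),('fin',(482,243),.108)]:
    print(n,np.round(ray((p[0]/4+170,p[1]/4+140),z,C),3))
plan([.545,-.24,.35],0,12)
E
```

```text
c1 [ 0.621 -0.105  0.062]
c2 [ 0.631 -0.25   0.062]
c3 [ 0.461 -0.267  0.062]
c4 [ 0.448 -0.115  0.062]
model [0.64  0.237 0.045]
fin [ 0.533 -0.085  0.108]
[[[-17,-11,33],[0,-5.5,0]],[[-14,-11,35],[0,-5.5,0]],[[-11,-11,36],[0,-5.5,0]],[[-7,-10,37],[0,-5.5,0]],[[-4,-11,37],[0,-5.5,0]],[[0,-10,37],[0,-5.5,0]],[[4,-11,37],[0,-5.5,0]],[[7,-10,37],[0,-5.5,0]],[[11,-11,36],[0,-5.4,0]],[[14,-10,35],[0,-5.5,0]],[[17,-11,33],[0,-5.4,0]],[[20,-10,32],[0,-5.5,0]]]
```

```bash
python3 - <<'E'
from h import *
T,o=tool()
for z in(0,.1,.2214,.4): print(z,proj([o['tool_pos'][0],o['tool_pos'][1],z],cam('scene')),proj([o['tool_pos'][0],o['tool_pos'][1],z],cam('top')))
print(ray((268,220),0,cam('wrist',T)),ray((232,37),0,cam('scene')))
save(env.read_camera('scene'),'sc2',(150,0,350,80),4)
save(env.read_camera('top'),'top2',(380,220,512,320),5)
E
```

```text
0 [[224.67238733  52.26373425]] [[430.08728739 287.06368885]]
0.1 [[222.58698341  29.12230877]] [[440.49230107 286.65018511]]
0.2214 [[219.65650366  -3.39680087]] [[454.97356178 286.07468798]]
0.4 [[214.29109679 -62.93594435]] [[481.07100896 285.03755411]]
[ 0.20421886 -0.64618576  0.        ] [ 0.19208079 -0.65321953  0.        ]
```

View pics/sc2.png

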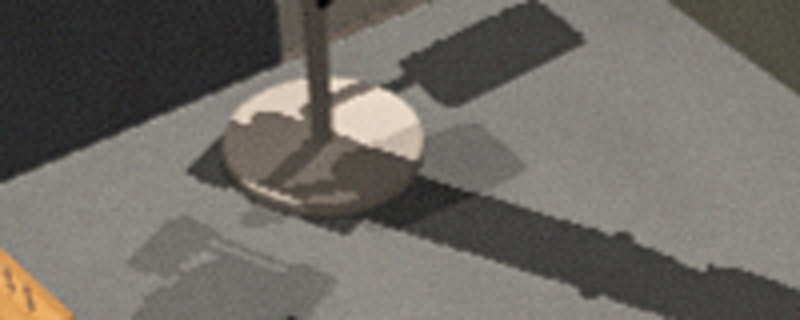

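View pics/top2.png

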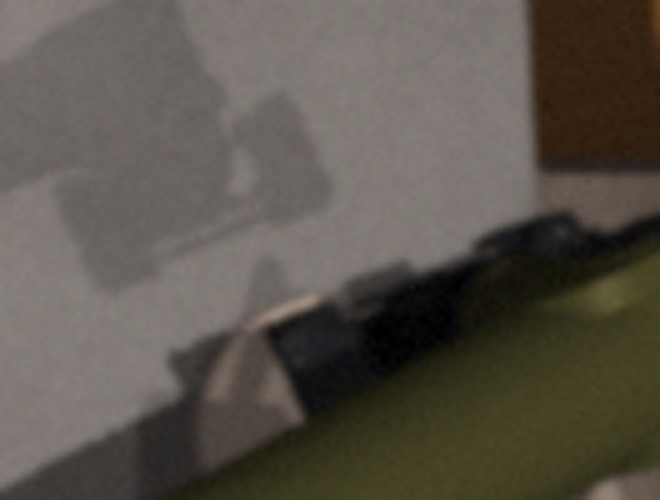

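carry_out([
  [[-10,0,30],[0,0,0]],
  [[-15,0,40],[0,0,0]],
  [[-15,-10,40],[0,0,0]],
  [[-15,-15,40],[0,0,0]],
], jaw=1)

```text
time_s: 1.45
tool_pos: [0.3814, -0.4794, 0.2469]
tool_rot: [-90.0, 0.1, -65.8]
force: [-0.3, -1.4, 0.4]
grip_width: 0.0869
```

```bash
python3 - <<'E'
from h import *
T,o=tool();print(o['tool_pos'],o['tool_rot'])
plan([.545,-.24,.35],0,11)
E
```

```text
[ 0.38141955 -0.47943424  0.24686308] [-90.02897502   0.10558589 -65.80304145]
[[[-14,-9,22],[0,-6,0]],[[-11,-9,24],[0,-6,0]],[[-9,-9,25],[0,-6,0]],[[-6,-9,26],[0,-6,0]],[[-3,-10,26],[0,-6,0]],[[-1,-9,26],[0,-6,0]],[[2,-10,26],[0,-6,0]],[[5,-9,26],[0,-6,0]],[[7,-10,25],[0,-5.9,0]],[[10,-9,25],[0,-6,0]],[[13,-10,23],[-0.1,-5.9,-0.1]]]
```

carry_out([
  [[-14,-12,22],[0,-6,0]],
  [[-11,-12,24],[0,-6,0]],
  [[-9,-12,25],[0,-6,0]],
  [[-6,-12,26],[0,-6,0]],
  [[-3,-10,26],[0,-6,0]],
  [[-1,-10,26],[0,-6,0]],
  [[2,-10,26],[0,-6,0]],
  [[5,-8,26],[0,-6,0]],
  [[7,-8,25],[0,-6,0]],
  [[10,-6,25],[0,-6,0]],
  [[13,-4,23],[0,-5.8,0]],
  [[0,0,0],[0,0,0]],
])

```text
time_s: 2.65
tool_pos: [0.5467, -0.2367, 0.3524]
tool_rot: [-89.9, -0.1, 0.5]
force: [-0.0, -0.3, 0.5]
grip_width: 0.0868
```

```bash
python3 - <<'E'
from h import *
T,o=tool();print(o['tool_pos'],o['tool_rot'],o['joint_velocities'].round(1))
im=env.read_camera('wrist'); save(im,'w1',None,1.5); np.save('w1T.npy',T)
save(env.read_camera('scene'),'sc3')
E
```

```text
[ 0.54665088 -0.23670076  0.35242446] [-89.8888684   -0.14989679   0.54595424] [ 1.6 -0.2  3.3  1.   2.   0.2 -2.2]
```

View pics/w1.png

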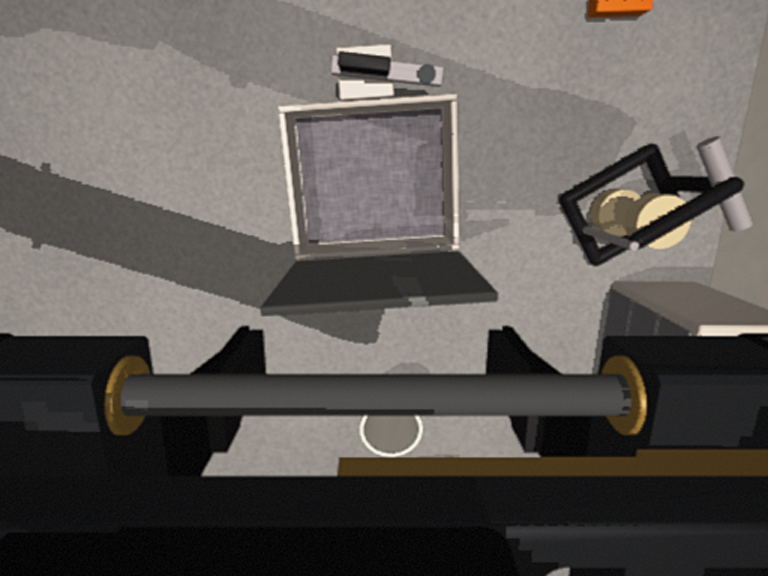

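View pics/sc3.png

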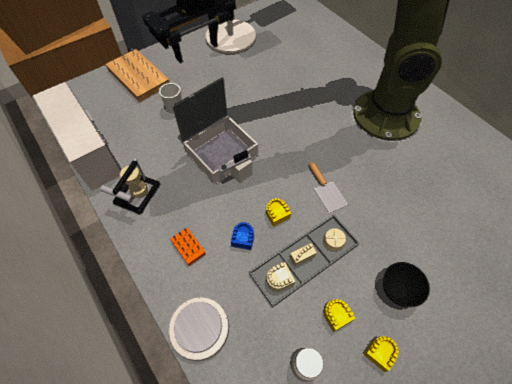

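```bash
python3 - <<'E'
from h import *
im=cv2.cvtColor(cv2.imread('pics/w1.png'),cv2.COLOR_BGR2RGB)
save(im,'w1z',(240,30,520,330),2)
E
```

```text
(no output)
```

View pics/w1z.png

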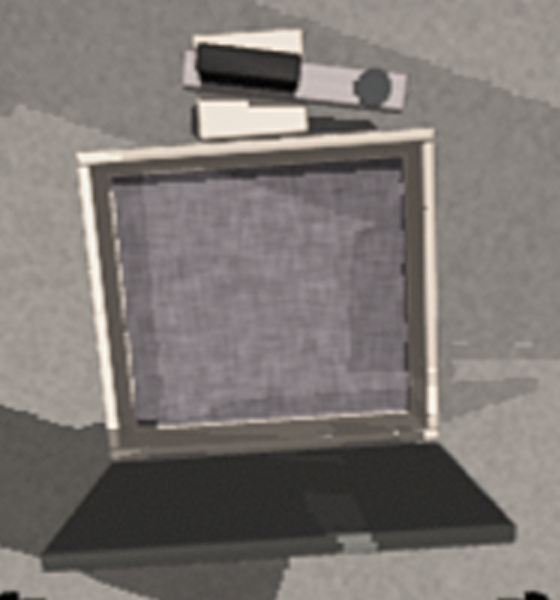

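```bash
cat > fit.py <<'E'
from h import *
from scipy.optimize import least_squares
T=np.load('w1T.npy'); C=cam('wrist',T)
f=lambda p:np.array([(p[0]/2+240)/1.5,(p[1]/2+30)/1.5])
rim=[(78,155),(434,129),(439,440),(109,458)]
loc=[(-75,-85),(-75,85),(75,85),(75,-85)]
# image TL = world -x?,+y ; case +x = -y world, case +y = +x world
W=np.array([ray(f(p),.062,C) for p in rim]);print(W.round(4))
print('sides',[np.linalg.norm(W[i]-W[(i+1)%4]).round(4) for i in range(4)])
def cw(q,P): # case to world
    c,s=np.cos(q[2]),np.sin(q[2]); P=np.asarray(P,float).reshape(-1,3); return np.c_[q[0]+c*P[:,0]-s*P[:,1],q[1]+s*P[:,0]+c*P[:,1],P[:,2]]
P=np.array([(a/1000,b/1000,.062) for a,b in loc])
r=least_squares(lambda q:(proj(cw(q,P),C)-np.array([f(p) for p in rim])).ravel(),[.54,-.19,-np.pi/2])
q=r.x;print('case',q[:2].round(4),np.degrees(q[2]).round(2),r.fun.round(2))
le=[(45,553),(514,524),(42,570),(515,540)]
def lid(th):
    out=[]
    for h in(0,.008):
        for y in(-.085,.085):
            out.append((.075-.15*np.cos(th)+h*np.sin(th),y,.0625+.15*np.sin(th)+h*np.cos(th)))
    return cw(q,out)
r2=least_squares(lambda t:(proj(lid(t[0]),C)-np.array([f(p) for p in le])).ravel(),[1.6]);print('lid',r2.x,r2.fun.round(2)); L=lid(r2.x[0]);print(L.round(4))
a,b=ray(f((184,70)),.0835,C),ray(f((405,91)),.0835,C)
pv=cw(q,[(-.099,0,.0835)])[0];print('bar',a.round(4),b.round(4),np.linalg.norm(a-b).round(4),'pivot',pv.round(4),np.linalg.norm(a-pv),np.linalg.norm(b-pv))
ang=np.arctan2((b-a)[1],(b-a)[0])-q[2];print('button',ang)
fa,fb=ray(f((197,43)),.1085,C),ray(f((300,50)),.1085,C);print('fin far edge',fa.round(4),fb.round(4))
E
python3 fit.py
```

```text
[[ 0.455  -0.1167  0.062 ]
 [ 0.6224 -0.1037  0.062 ]
 [ 0.6336 -0.252   0.062 ]
 [ 0.464  -0.2629  0.062 ]]
sides [np.float64(0.1679), np.float64(0.1487), np.float64(0.17), np.float64(0.1464)]
case [ 0.5438 -0.1841] -85.98 [-0.97 -1.14  0.64 -0.32  0.13  0.59  0.23  1.25]
lid [1.55901019] [-2.65 -0.78  1.54 -0.63 -0.7   0.69  1.13  1.28]
[[ 0.4641 -0.2631  0.2125]
 [ 0.6337 -0.2512  0.2125]
 [ 0.4647 -0.2711  0.2126]
 [ 0.6343 -0.2592  0.2126]]
bar [ 0.5075 -0.0835  0.0835] [ 0.605  -0.091   0.0835] 0.0978 pivot [ 0.5368 -0.0853  0.0835] 0.029399881816059948 0.06840759675959492
button 1.423374879116644
fin far edge [ 0.5152 -0.0779  0.1085] [ 0.5575 -0.0801  0.1085]
```

```bash
python3 - <<'E'
from h import *
plan([.68,.235,.30],90,12)
E
```

```text
[[[11,4,40],[0,-7.5,0]],[[16,4,38],[0,-7.5,0]],[[21,4,35],[0,-7.5,0]],[[26,4,32],[0,-7.5,0]],[[30,4,29],[0,-7.5,0]],[[33,4,25],[0,-7.5,0]],[[36,5,20],[0,-7.5,0]],[[38,4,15],[0,-7.5,0]],[[40,5,10],[0,-7.5,0]],[[41,4,4],[0,-7.5,0]],[[42,5,-1],[0,-7.5,0]],[[41,4,-6],[0,-7.5,0]]]
```

carry_out([
  [[11,4,40],[0,-7.5,0]],
  [[16,4,38],[0,-7.5,0]],
  [[21,4,35],[0,-7.5,0]],
  [[26,4,32],[0,-7.5,0]],
  [[30,4,29],[0,-7.5,0]],
  [[33,4,25],[0,-7.5,0]],
  [[36,5,20],[0,-7.5,0]],
  [[38,4,15],[0,-7.5,0]],
  [[40,5,10],[0,-7.5,0]],
  [[41,4,4],[0,-7.5,0]],
  [[42,5,-1],[0,-7.5,0]],
  [[41,4,-6],[0,-7.5,0]],
])

```text
time_s: 3.95
tool_pos: [0.6815, 0.2339, 0.2995]
tool_rot: [-90.0, 0.1, 90.1]
force: [0.0, 0.0, 0.7]
grip_width: 0.0868
```

carry_out([
  [[0,0,0],[0,0,0]],
  [[0,0,0],[0,0,0]],
], jaw=0.85)

```text
time_s: 4.15
tool_pos: [0.6804, 0.2346, 0.2991]
tool_rot: [-89.9, 0.1, 90.0]
force: [0.3, -1.1, 0.7]
grip_width: 0.078
```

```bash
python3 - <<'E'
from h import *
T,o=tool();print(o['tool_pos'],o['tool_rot'],o['joint_velocities'].round(1),o['qpos'].round(1),o['grip_width'])
im=env.read_camera('wrist'); save(im,'w2',None,1.5); np.save('w2T.npy',T);save(im,'w2z',(180,30,330,230),3)
for l in ('model','tray'):
  for d in env.outline_of('wrist',l):
    m=d['mask'];ys,xs=np.nonzero(m); print(l,d['p'],d['xy'],m.sum(),xs.min(),xs.max(),ys.min(),ys.max())
    if l=='model': np.save('mask_%d.npy'%xs.min(),m)
E
```

```text
[0.6803528  0.23462352 0.29909891] [-8.98984884e+01  7.83450024e-02  8.99666302e+01] [ 2.5 -1.7  1.1 -0.1  0.4  0.2  0. ] [  6.2  32.8 -46.6  62.5  23.2  93.4  56. ] 0.0779989600914746
model 0.96 [361.9, 87.3] 2065 333 389 66 112
model 0.87 [453.1, 65.3] 2610 423 484 40 94
model 0.84 [139.7, 47.3] 2329 109 164 22 74
model 0.81 [149.6, 140.5] 1856 125 180 115 165
model 0.7 [252.6, 129.5] 1578 233 275 109 156
tray 0.79 [252.8, 75.5] 9191 210 288 0 167
```

View pics/w2.png

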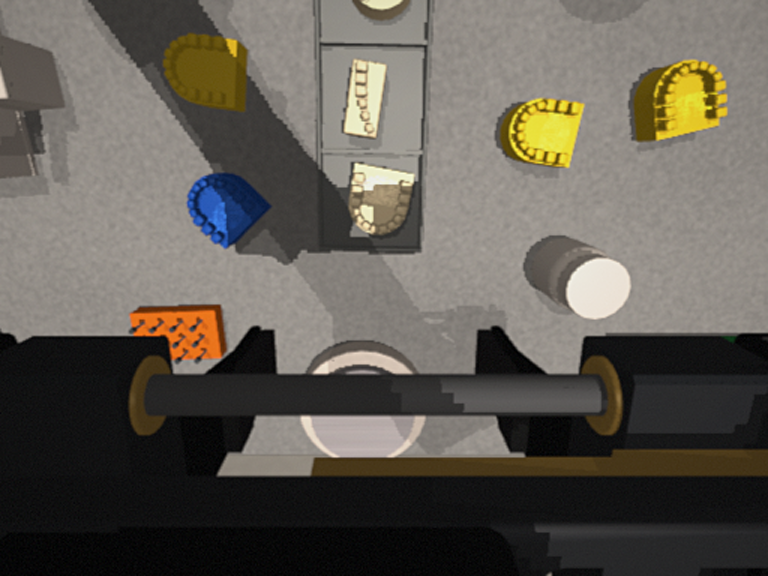

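View pics/w2z.png

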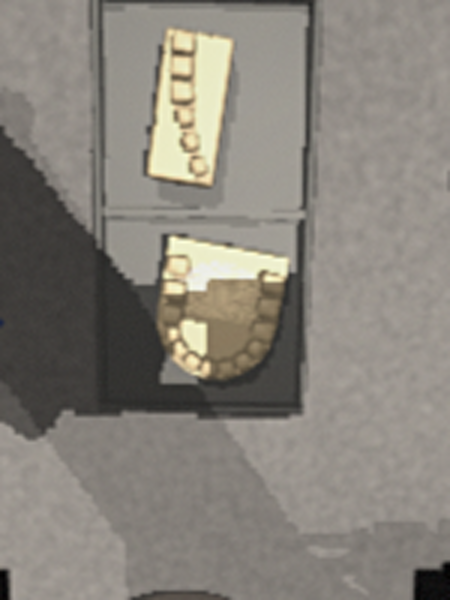

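```bash
cat > fit2.py <<'E'
from h import *
from scipy.optimize import least_squares
T=np.load('w2T.npy'); C=cam('wrist',T)
f=lambda p:np.array([180+p[0]/3,30+p[1]/3])
a,b=[ray(f(p),.038,C) for p in((168,235),(289,258))]
print(a.round(4),b.round(4),np.linalg.norm(a-b).round(4)); m=(a+b)/2
d=(b-a)/np.linalg.norm(b-a); n=np.array([-d[1],d[0],0]); n=n if n[0]>0 else -n
print('yaw',np.degrees(np.arctan2(n[1],n[0])),'centre',(m+.031*n).round(4))
print('tray',[ray(f(p),.016,C).round(4) for p in((97,408),(302,410),(97,5),(315,5))])
mask=np.load('mask_233.npy')
# silhouette fit: hull of D-base at z .004,.038
xs=np.linspace(.003,.031,15); D=[(-.031,-.028),(-.031,.028)]+[(x,.028*np.sqrt(max(0,1-((x-.003)/.028)**2))) for x in xs]; D=D+[(x,-y) for x,y in D[2:]][::-1]
D=np.array(D)
def poly(q):
    c,s=np.cos(q[2]),np.sin(q[2]); out=[]
    for z in(.004,.038):
        out.append(np.c_[q[0]+c*D[:,0]-s*D[:,1],q[1]+s*D[:,0]+c*D[:,1],np.full(len(D),z)])
    return cv2.convexHull(proj(np.vstack(out),C).astype(np.float32))
def cost(q):
    im=np.zeros(mask.shape,np.uint8); cv2.fillConvexPoly(im,(poly(q)*16).round().astype(np.int32),1,shift=4)
    return (im.astype(bool)^mask).sum()
from scipy.optimize import minimize
q0=np.r_[(m+.031*n)[:2],np.arctan2(n[1],n[0])]
r=min((minimize(cost,q0+np.array(dd),method='Nelder-Mead',options=dict(initial_simplex=[q0,q0+[.004,0,0],q0+[0,.004,0],q0+[0,0,.1]])) for dd in[(0,0,0)]),key=lambda r:r.fun)
print('sil',r.x[:2].round(4),np.degrees(r.x[2]).round(2),r.fun,cost(q0),mask.sum())
E
python3 fit2.py
```

```text
[0.6104 0.2165 0.038 ] [0.6206 0.2718 0.038 ] 0.0563
yaw -10.48620240489739 centre [0.646  0.2385 0.038 ]
tray [array([0.6948, 0.1785, 0.016 ]), array([0.6959, 0.2819, 0.016 ]), array([0.5107, 0.1849, 0.016 ]), array([0.5108, 0.2829, 0.016 ])]
sil [0.6462 0.2396] -10.59 133.0 143 1578
```

```bash
python3 - <<'E'
from h import *
plan([.639,.2405,.10],79.5,7)
plan([.639,.2405,.019],79.5,4,start=([.639,.2405,.10],79.5))
E
```

```text
[[[1,29,6],[0,1.5,0]],[[1,29,6],[0,1.5,0]],[[1,29,6],[0,1.5,0]],[[1,28,6],[0,1.4,0]],[[1,29,6],[0,1.5,0]],[[0,28,6],[0,1.4,-0.1]],[[0,29,7],[0.1,1.5,0]]]
[[[0,20,0],[0,0,0]],[[0,20,0],[0,0,0]],[[0,20,0],[0,0,0]],[[0,21,0],[0,0,0]]]
```

carry_out([
  [[1,28,6],[0,1.5,0]],
  [[1,28,6],[0,1.5,0]],
  [[1,28,6],[0,1.5,0]],
  [[1,28,6],[0,1.5,0]],
  [[1,28,6],[0,1.5,0]],
  [[0,28,6],[0,1.5,0]],
  [[0,29,6],[0,1.5,0]],
  [[0,0,0],[0,0,0]],
  [[0,0,0],[0,0,0]],
])

```text
time_s: 5.2
tool_pos: [0.6396, 0.2415, 0.1044]
tool_rot: [-90.1, 0.0, 79.4]
force: [1.7, 0.4, -0.3]
grip_width: 0.0737
```

```bash
python3 - <<'E'
from h import *
T,o=tool();print(o['tool_pos'],o['tool_rot'])
im=env.read_camera('wrist'); save(im,'w3',None,1.5)
plan([.639,.2405,.019],79.5,5,dig=1)
E
```

```text
[0.63958058 0.24149081 0.10440485] [-9.00608187e+01  4.54458649e-02  7.94125532e+01]
[[[-0.4,17.3,0.2],[0,0,0]],[[-0.4,17.3,0.3],[0,0,0]],[[-0.4,17.3,0.2],[0.1,0,0]],[[-0.5,17.3,0.2],[0,0,0]],[[-0.4,17.3,0.3],[0.1,-0.1,0]]]
```

View pics/w3.png

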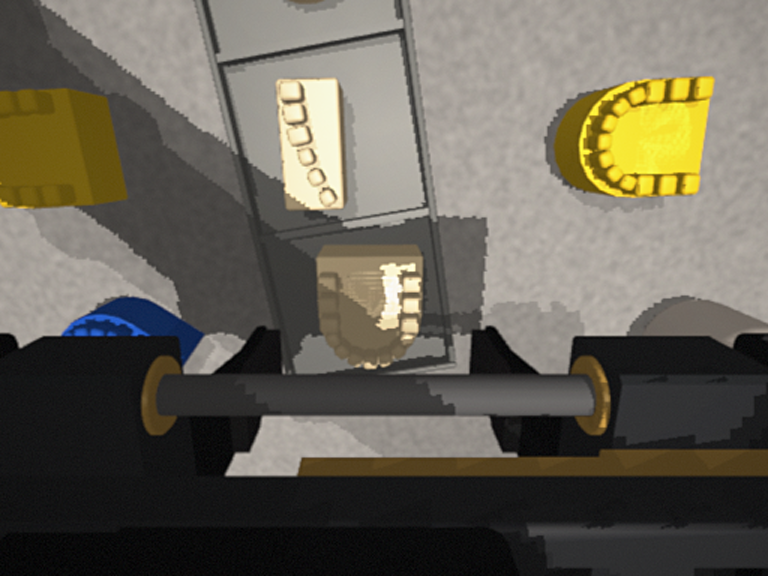

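```bash
python3 - <<'E'
from h import *
T,o=tool(); C=cam('wrist',T)
im=cv2.cvtColor(cv2.imread('pics/w3.png'),cv2.COLOR_BGR2RGB);save(im,'w3z',(290,220,460,390),4)
for p in((317,247),(422,247)):
    X=ray((p[0]/1.5,p[1]/1.5),.038,C);print(X.round(4),(np.linalg.inv(T)@np.r_[X,1])[:3].round(4))
E
```

```text
[0.6061 0.2193 0.038 ] [-0.029   0.0674  0.0296]
[0.6161 0.2729 0.038 ] [0.0255 0.0675 0.0296]
```

View pics/w3z.png

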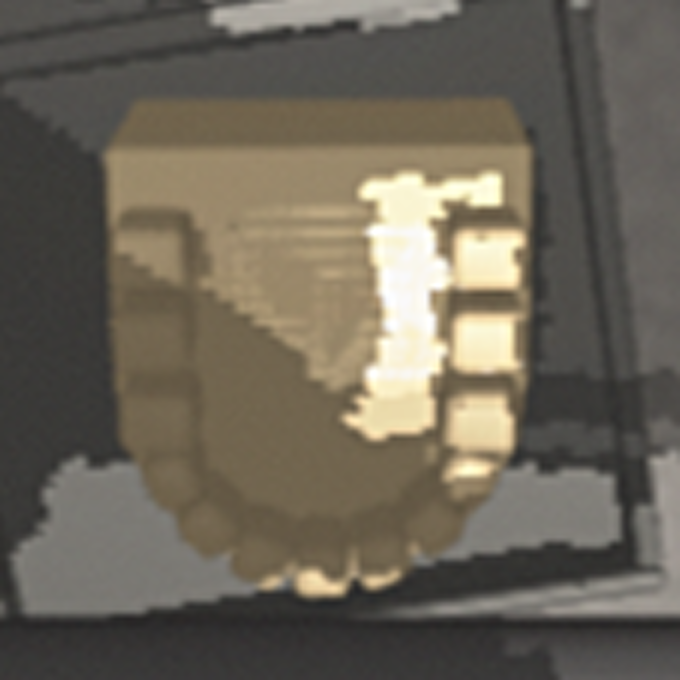

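```bash
python3 - <<'E'
from h import *
T,o=tool(); C=cam('wrist',T)
W=[]
for p in((316.3,256.7),(423,256.7)):
    X=ray((p[0]/1.5,p[1]/1.5),.038,C);W.append(X);print(X.round(4),(np.linalg.inv(T)@np.r_[X,1])[:3].round(4))
print(np.linalg.norm(W[0]-W[1]))
E
```

```text
[0.611  0.2178 0.038 ] [-0.0295  0.0675  0.0245]
[0.6213 0.2726 0.038 ] [0.0262 0.0675 0.0245]
0.05568042176068195
```

carry_out([
  [[-1.5,17,0],[0,0,0]],
  [[0,17,0],[0,0,0]],
  [[0,17,0],[0,0,0]],
  [[0,17,0],[0,0,0]],
  [[0,12,0],[0,0,0]],
  [[0,5,0],[0,0,0]],
  [[0,0,0],[0,0,0]],
])

```text
time_s: 5.95
tool_pos: [0.638, 0.2419, 0.0178]
tool_rot: [-89.9, 0.0, 79.5]
force: [-0.2, 0.3, -0.2]
grip_width: 0.0737
```

carry_out([
  [[-1.5,0,0],[0,0,0]],
  [[0,0,0],[0,0,0]],
])

```text
time_s: 6.15
tool_pos: [0.6386, 0.2403, 0.0189]
tool_rot: [-90.0, -0.0, 79.5]
force: [0.1, -0.6, -0.4]
grip_width: 0.0738
```

carry_out([
  [[0,0,0],[0,0,0]],
  [[0,0,0],[0,0,0]],
  [[0,0,0],[0,0,0]],
  [[0,0,0],[0,0,0]],
  [[0,0,0],[0,0,0]],
], jaw=0.5, squeeze=20)

```text
time_s: 6.65
tool_pos: [0.6382, 0.2399, 0.0187]
tool_rot: [-90.0, 0.0, 79.5]
force: [-1.0, -1.4, 3.5]
grip_width: 0.0558
```

carry_out([
  [[0,-4,0],[0,0,0]],
  [[0,-10,0],[0,0,0]],
  [[0,-20,0],[0,0,0]],
  [[0,-20,0],[0,0,0]],
  [[0,-20,0],[0,0,0]],
  [[0,-20,0],[0,0,0]],
  [[0,-20,0],[0,0,0]],
  [[0,-20,0],[0,0,0]],
  [[0,-10,0],[0,0,0]],
  [[0,0,0],[0,0,0]],
], jaw=0.45, squeeze=25)

```text
time_s: 7.65
tool_pos: [0.639, 0.2412, 0.1646]
tool_rot: [-90.2, -0.1, 79.5]
force: [-0.1, 0.0, -2.2]
grip_width: 0.0556
```

```bash
python3 - <<'E'
from h import *
T,o=tool();print(o['tool_pos'],o['tool_rot'],o['force'],o['grip_width'])
im=env.read_camera('wrist'); save(im,'w4',None,1.5)
save(env.read_camera('scene'),'sc4',(130,60,400,320),2.3)
E
```

```text
[0.63895346 0.24123643 0.16460219] [-90.16500134  -0.10802077  79.5412475 ] [-0.08248805  0.01996506 -2.15001474] 0.055571021181628925
```

View pics/w4.png

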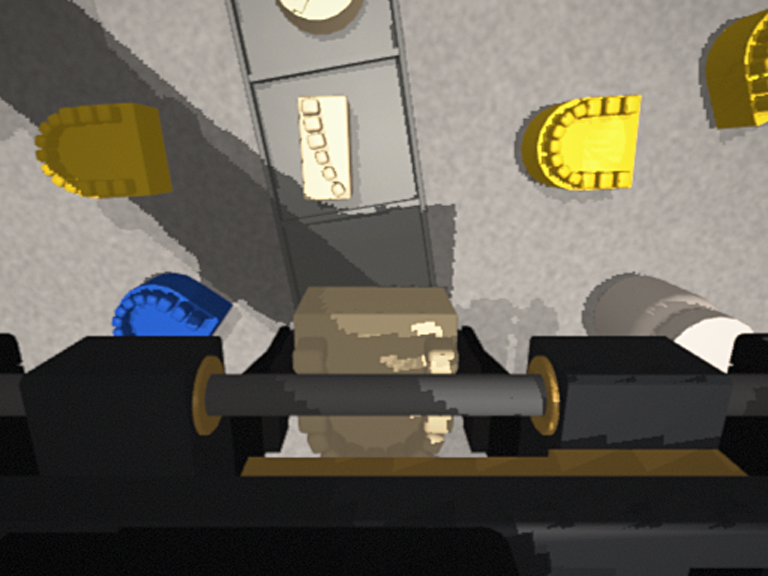

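View pics/sc4.png

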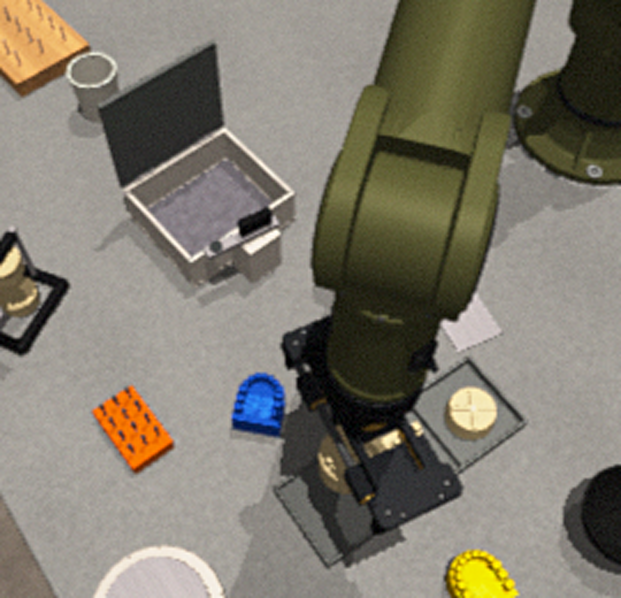

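```bash
python3 - <<'E'
from h import *
plan([.5428,-.1691,.18],4,12)
E
```

```text
[[[-35,-1,2],[0,6.3,0]],[[-35,-2,-2],[0,6.3,0]],[[-34,-1,-6],[0,6.3,0]],[[-34,-2,-10],[0,6.3,0]],[[-32,-1,-14],[0,6.3,0]],[[-31,-2,-17],[0,6.3,0]],[[-29,-1,-20],[0,6.3,0]],[[-26,-2,-23],[0,6.3,0]],[[-23,-1,-26],[0,6.3,0]],[[-21,-2,-28],[0,6.3,0]],[[-17,-1,-31],[0,6.3,0]],[[-14,-2,-32],[0,6.2,0]]]
```

carry_out([
  [[-35,-2,2],[0,6.3,0]],
  [[-35,-2,-2],[0,6.3,0]],
  [[-34,-2,-6],[0,6.3,0]],
  [[-34,-2,-10],[0,6.3,0]],
  [[-32,-2,-14],[0,6.3,0]],
  [[-31,-2,-17],[0,6.3,0]],
  [[-29,-2,-20],[0,6.3,0]],
  [[-26,-2,-23],[0,6.3,0]],
  [[-23,-2,-26],[0,6.3,0]],
  [[-21,-2,-28],[0,6.3,0]],
  [[-17,-2,-31],[0,6.3,0]],
  [[-14,-2,-32],[0,6.2,0]],
])

```text
time_s: 8.95
tool_pos: [0.5415, -0.1702, 0.1852]
tool_rot: [-90.0, 0.1, 3.8]
force: [0.2, -0.1, -2.4]
grip_width: 0.0558
```

carry_out([
  [[0,0,0],[0,0,0]],
  [[0,0,0],[0,0,0]],
])

```text
time_s: 9.15
tool_pos: [0.5418, -0.1697, 0.1852]
tool_rot: [-89.9, 0.1, 3.9]
force: [-0.4, 0.6, -1.9]
grip_width: 0.0558
```

```bash
python3 - <<'E'
from h import *
T,o=tool();print(o['tool_pos'],o['tool_rot'],o['force'],o['grip_width'],o['qpos'].round(1))
im=env.read_camera('wrist'); save(im,'w5',None,1.5)
save(env.read_camera('scene'),'sc5',(130,20,330,220),3)
plan([.5428,-.1691,.03],4,8,dig=1)
E
```

```text
[ 0.54178561 -0.16970491  0.18521123] [-89.93030007   0.11072874   3.91715875] [-0.41127443  0.59686446 -1.90263372] 0.05584485038378113 [ 39.1  11.6 -27.6  97.1   5.5  72.8  14.3]
[[[0,19.5,-0.2],[0,0,0]],[[0,19.5,-0.2],[0,0,0]],[[0,19.4,-0.3],[0,0,0]],[[0,19.5,-0.2],[0,0,0]],[[0,19.4,-0.3],[0,0,0]],[[0.1,19.5,-0.2],[0,0,0]],[[0,19.4,-0.3],[0,0.1,0]],[[0.1,19.5,-0.2],[-0.1,0,-0.1]]]
```

View pics/w5.png

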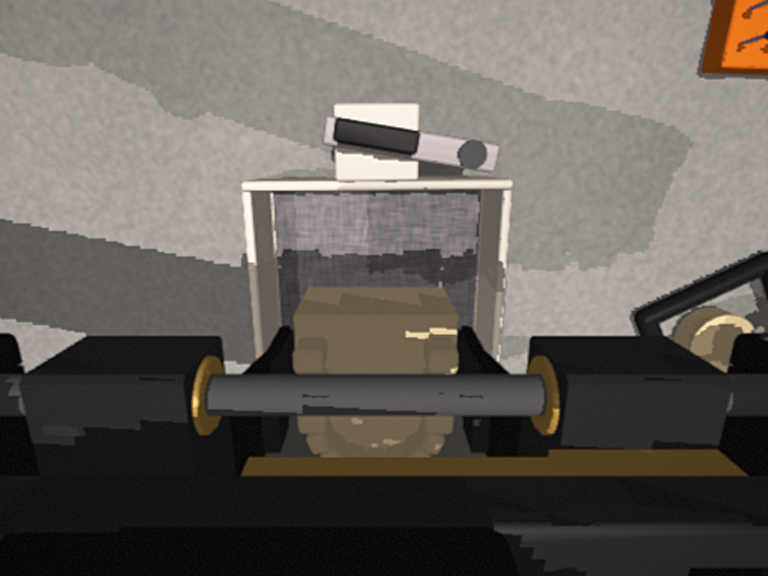

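View pics/sc5.png

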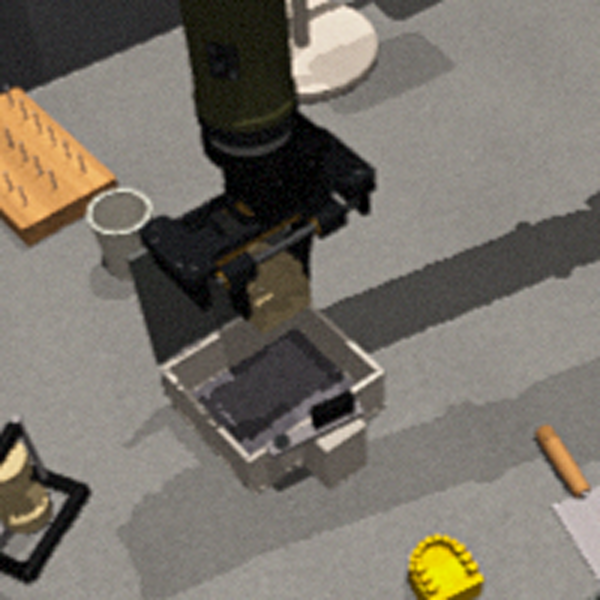

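carry_out([
  [[0,15,0],[0,0,0]],
  [[0,20,0],[0,0,0]],
  [[0,20,0],[0,0,0]],
  [[0,20,0],[0,0,0]],
  [[0,20,0],[0,0,0]],
  [[0,20,0],[0,0,0]],
  [[0,15,0],[0,0,0]],
  [[0,15,0],[0,0,0]],
  [[0,10,0],[0,0,0]],
  [[0,0,0],[0,0,0]],
])

```text
time_s: 10.25
tool_pos: [0.5417, -0.1684, 0.0299]
tool_rot: [-89.9, 0.1, 4.1]
force: [-0.9, 0.1, -2.1]
grip_width: 0.0558
```

carry_out([
  [[0,2,0],[0,0,0]],
  [[0,2,0],[0,0,0]],
  [[0,2,0],[0,0,0]],
  [[0,1,0],[0,0,0]],
  [[0,0,0],[0,0,0]],
])

```text
time_s: 10.75
tool_pos: [0.5428, -0.169, 0.0246]
tool_rot: [-90.0, -0.0, 4.0]
force: [-0.3, 0.1, -1.3]
grip_width: 0.0558
```

carry_out([
  [[0,1,0],[0,0,0]],
  [[0,0,0],[0,0,0]],
])

```text
time_s: 10.95
tool_pos: [0.5428, -0.169, 0.0235]
tool_rot: [-90.0, 0.0, 4.0]
force: [-0.0, 1.4, -2.2]
grip_width: 0.0557
```

carry_out([
  [[0,1,0],[0,0,0]],
  [[0,0.5,0],[0,0,0]],
  [[0,0,0],[0,0,0]],
])

```text
time_s: 11.25
tool_pos: [0.5427, -0.1689, 0.022]
tool_rot: [-90.0, 0.0, 4.0]
force: [-0.4, 0.5, -2.0]
grip_width: 0.056
```

carry_out([
  [[0,0.5,0],[0,0,0]],
  [[0,0,0],[0,0,0]],
])

```text
time_s: 11.45
tool_pos: [0.5428, -0.1689, 0.0215]
tool_rot: [-90.0, 0.0, 4.0]
force: [0.4, 0.1, -1.6]
grip_width: 0.056
```

carry_out([
  [[0,0.5,0],[0,0,0]],
  [[0,0,0],[0,0,0]],
])

```text
time_s: 11.65
tool_pos: [0.5427, -0.169, 0.021]
tool_rot: [-90.0, 0.0, 4.0]
force: [0.6, -0.7, -2.5]
grip_width: 0.0556
```

carry_out([
  [[0,0.5,0],[0,0,0]],
  [[0,0,0],[0,0,0]],
])

```text
time_s: 11.85
tool_pos: [0.5429, -0.169, 0.0206]
tool_rot: [-90.0, -0.0, 4.0]
force: [0.3, -0.3, -1.3]
grip_width: 0.0558
```

carry_out([
  [[0,0.5,0],[0,0,0]],
  [[0,0,0],[0,0,0]],
])

```text
time_s: 12.05
tool_pos: [0.5429, -0.169, 0.0206]
tool_rot: [-90.0, 0.0, 4.0]
force: [-2.2, 1.7, 3.9]
grip_width: 0.0556
```

carry_out([
  [[0,0.5,0],[0,0,0]],
  [[0,0,0],[0,0,0]],
])

```text
time_s: 12.25
tool_pos: [0.5429, -0.169, 0.0206]
tool_rot: [-90.0, 0.0, 4.0]
force: [-3.9, 1.0, 8.0]
grip_width: 0.0557
```

carry_out([
  [[0,-0.7,0],[0,0,0]],
  [[0,0,0],[0,0,0]],
])

```text
time_s: 12.45
tool_pos: [0.5429, -0.169, 0.0206]
tool_rot: [-90.0, -0.0, 4.0]
force: [-0.9, -0.2, 4.8]
grip_width: 0.0557
```

carry_out([
  [[0,0,0],[0,0,0]],
  [[0,0,0],[0,0,0]],
  [[0,0,0],[0,0,0]],
  [[0,0,0],[0,0,0]],
], jaw=0.9)

```text
time_s: 12.85
tool_pos: [0.5428, -0.1689, 0.02]
tool_rot: [-90.0, 0.0, 4.0]
force: [0.1, 0.3, 0.5]
grip_width: 0.076
```

carry_out([
  [[0,-5,0],[0,0,0]],
  [[0,-10,0],[0,0,0]],
  [[0,-20,0],[0,0,0]],
  [[0,-30,0],[0,0,0]],
  [[0,-30,0],[0,0,0]],
  [[0,-30,0],[0,0,0]],
  [[0,-30,0],[0,0,0]],
  [[0,-30,0],[0,0,0]],
  [[0,-30,0],[0,0,0]],
  [[0,-30,0],[0,0,0]],
  [[0,-30,0],[0,0,0]],
  [[0,-30,0],[0,0,0]],
])

```text
time_s: 14.05
tool_pos: [0.5426, -0.1686, 0.3277]
tool_rot: [-90.0, -0.1, 4.0]
force: [0.2, 0.5, -0.4]
grip_width: 0.0785
```

```bash
python3 - <<'E'
from h import *
T,o=tool();print(o['tool_pos'],o['tool_rot'],o['force'],o['grip_width'],o['qpos'].round(1))
im=env.read_camera('wrist'); save(im,'w6',None,1.5);np.save('w6T.npy',T)
save(env.read_camera('scene'),'sc6',(130,20,330,220),3)
E
```

```text
[ 0.54262455 -0.16862092  0.32767078] [-9.00483142e+01 -7.17148305e-02  4.04753090e+00] [ 0.15511296  0.47760091 -0.38508367] 0.07845909435708015 [ 39.3   8.2 -27.9  84.4   3.9  88.2  15.6]
```

View pics/w6.png

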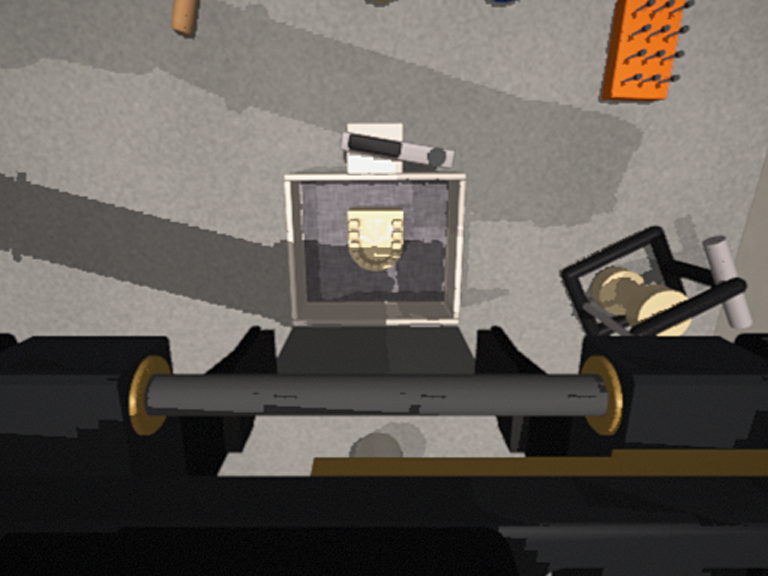

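View pics/sc6.png

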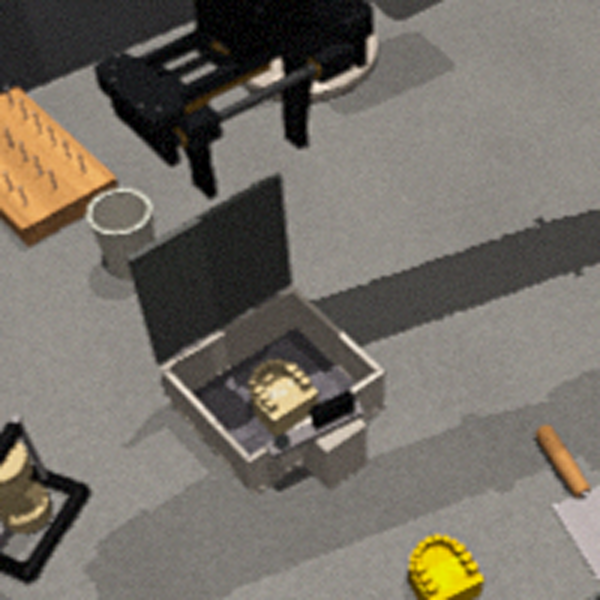

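carry_out([
  [[0,0,-25],[0,0,0]],
  [[0,0,-40],[0,0,0]],
  [[0,0,-40],[0,0,0]],
  [[0,0,-35],[0,0,0]],
  [[0,20,0],[0,0,0]],
  [[0,35,0],[0,0,0]],
  [[0,35,0],[0,0,0]],
  [[0,35,0],[0,0,0]],
  [[0,25,0],[0,0,0]],
  [[0,0,0],[0,0,0]],
], jaw=0)

```text
time_s: 15.15
tool_pos: [0.5497, -0.3073, 0.1707]
tool_rot: [-89.7, 0.4, 4.0]
force: [-0.2, 0.7, 0.4]
grip_width: 0.0064
```

```bash
cat >> h.py <<'E'
CQ=np.array([.5438,-.1841,np.radians(-85.98)])
def incase(p):
    d=np.array(p[:2])-CQ[:2]; c,s=np.cos(CQ[2]),np.sin(CQ[2]); return np.array([c*d[0]+s*d[1],-s*d[0]+c*d[1],p[2]])
E
python3 - <<'E'
from h import *
T,o=tool();print(o['tool_pos'],o['tool_rot'],o['force'],o['grip_width'],o['qpos'].round(1)); p=incase(o['tool_pos'])*1000;print(p.round(1))
save(env.read_camera('scene'),'sc7',(130,0,330,200),3)
r,w=110,10
th=np.linspace(1.56,0,21)
P=np.c_[75-r*np.cos(th)+8*np.sin(th)+w,62.5+r*np.sin(th)+8*np.cos(th)]
print(P[0])
d=np.diff(P,axis=0)
for a,b in d: print([0,round(-b,1),round(-a,1)],end=' ')
E
```

```text
[ 0.54974443 -0.30725462  0.17074925] [-89.73392972   0.39680562   4.04066626] [-0.19280347  0.6764201   0.35210574] 0.006404692189640694 [ 45.2  19.5 -22.9  89.    7.7  73.5  25.2]
[123.3  -2.7 170.7]
[ 91.81196089 172.57995816]
[0, np.float64(-0.2), np.float64(8.6)] [0, np.float64(0.5), np.float64(8.6)] [0, np.float64(1.1), np.float64(8.5)] [0, np.float64(1.8), np.float64(8.4)] [0, np.float64(2.5), np.float64(8.2)] [0, np.float64(3.1), np.float64(8.0)] [0, np.float64(3.7), np.float64(7.8)] [0, np.float64(4.3), np.float64(7.4)] [0, np.float64(4.9), np.float64(7.1)] [0, np.float64(5.4), np.float64(6.7)] [0, np.float64(5.9), np.float64(6.3)] [0, np.float64(6.4), np.float64(5.8)] [0, np.float64(6.8), np.float64(5.3)] [0, np.float64(7.2), np.float64(4.7)] [0, np.float64(7.5), np.float64(4.1)] [0, np.float64(7.8), np.float64(3.5)] [0, np.float64(8.1), np.float64(2.9)] [0, np.float64(8.3), np.float64(2.3)] [0, np.float64(8.4), np.float64(1.6)] [0, np.float64(8.5), np.float64(1.0)]
```

View pics/sc7.png

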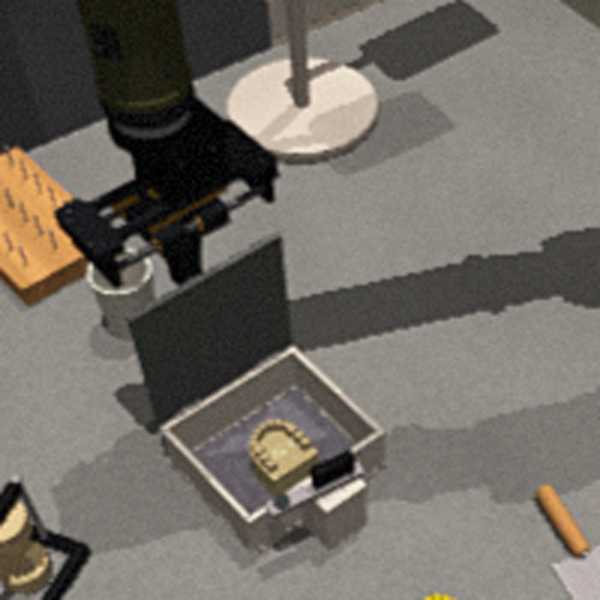

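carry_out([
  [[0,-2,8],[0,0,0]],
  [[0,0,8],[0,0,0]],
  [[0,0,8],[0,0,0]],
  [[0,0,7],[0,0,0]],
  [[0,0,8.6],[0,0,0]],
  [[0,0.5,8.6],[0,0,0]],
  [[0,1.1,8.5],[0,0,0]],
])

```text
time_s: 15.9
tool_pos: [0.5489, -0.2518, 0.1763]
tool_rot: [-90.1, -0.1, 4.0]
force: [-0.3, -2.1, 1.8]
grip_width: 0.0005
```

```bash
python3 - <<'E'
from h import *
T,o=tool();print(o['force'],o['grip_width']); p=incase(o['tool_pos'])*1000;print(p.round(1))
save(env.read_camera('scene'),'sc8',(130,0,330,200),3)
E
```

```text
[-0.29235544 -2.09488496  1.78747965] 0.0005108622647171583
[ 67.9   0.4 176.3]
```

View pics/sc8.png

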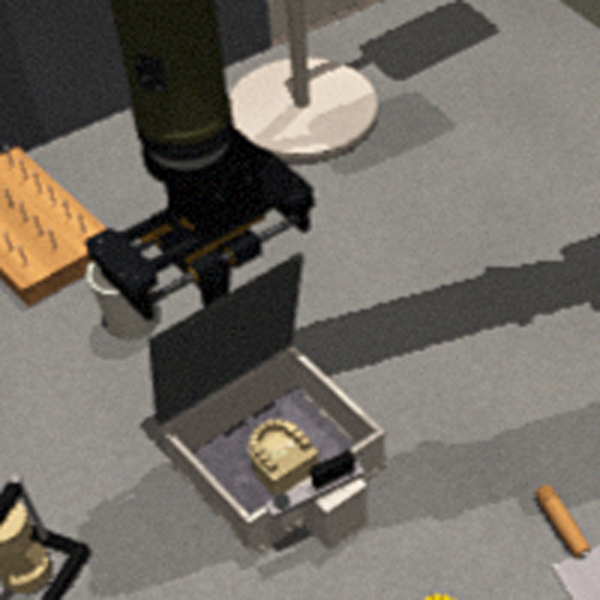

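carry_out([
  [[0,2.5,8.4],[0,0,0]],
  [[0,3,8.2],[0,0,0]],
  [[0,3.5,8],[0,0,0]],
  [[0,4,7.8],[0,0,0]],
  [[0,4.3,7.4],[0,0,0]],
  [[0,5,7.1],[0,0,0]],
  [[0,5.5,6.7],[0,0,0]],
  [[0,6,6.3],[0,0,0]],
  [[0,6.5,5.8],[0,0,0]],
])

```text
time_s: 16.85
tool_pos: [0.5439, -0.1857, 0.1347]
tool_rot: [-90.0, 0.0, 4.0]
force: [-0.1, 0.4, 0.9]
grip_width: 0.0006
```

```bash
python3 - <<'E'
from h import *
T,o=tool();print(o['force'],o['grip_width']); p=incase(o['tool_pos'])*1000;print(p.round(1))
save(env.read_camera('scene'),'sc9',(130,0,330,200),3)
E
```

```text
[-0.06475988  0.35271339  0.93480313] 0.0005787638452598395
[  1.6  -0.  134.7]
```

View pics/sc9.png

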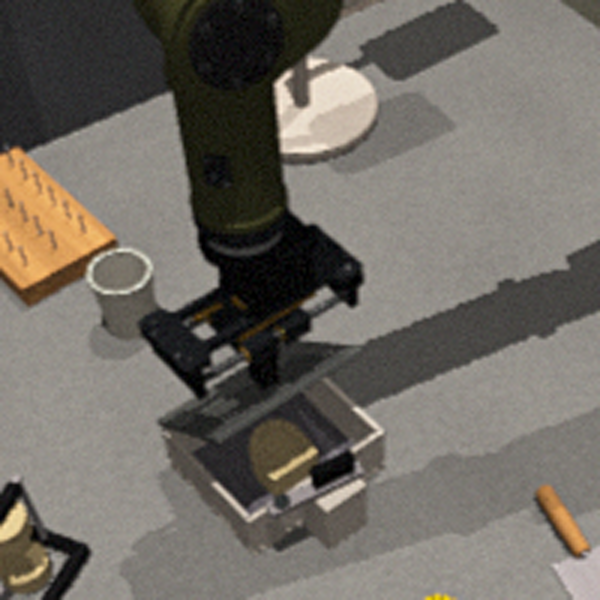

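carry_out([
  [[0,7,5.3],[0,0,0]],
  [[0,7,4.7],[0,0,0]],
  [[0,7.5,4.1],[0,0,0]],
  [[0,8,3.5],[0,0,0]],
  [[0,8,2.9],[0,0,0]],
  [[0,8,2.3],[0,0,0]],
  [[0,6,1.6],[0,0,0]],
  [[0,5,1],[0,0,0]],
  [[0,3,0],[0,0,0]],
  [[0,2,0],[0,0,0]],
  [[0,0,0],[0,0,0]],
])

```text
time_s: 18.0
tool_pos: [0.542, -0.1614, 0.0735]
tool_rot: [-90.0, 0.0, 4.0]
force: [-0.1, -0.5, 1.1]
grip_width: 0.0004
```

carry_out([
  [[0,1.5,0],[0,0,0]],
  [[0,1,0],[0,0,0]],
  [[0,0,0],[0,0,0]],
])

```text
time_s: 18.3
tool_pos: [0.5422, -0.1614, 0.0713]
tool_rot: [-90.0, -0.0, 4.0]
force: [-0.2, 0.2, -0.5]
grip_width: 0.0004
```

carry_out([
  [[0,0.5,0],[0,0,0]],
  [[0,0.5,0],[0,0,0]],
  [[0,0,0],[0,0,0]],
])

```text
time_s: 18.6
tool_pos: [0.5423, -0.1614, 0.0709]
tool_rot: [-90.0, 0.0, 4.0]
force: [-2.9, -0.2, 5.1]
grip_width: 0.0002
```

carry_out([
  [[0,0.5,0],[0,0,0]],
  [[0,0.5,0],[0,0,0]],
  [[0,0,0],[0,0,0]],
])

```text
time_s: 18.9
tool_pos: [0.5423, -0.1614, 0.0709]
tool_rot: [-90.1, 0.0, 4.0]
force: [-4.4, 1.8, 11.4]
grip_width: 0.0003
```

carry_out([
  [[0,-1,0],[0,0,0]],
  [[0,-20,0],[0,0,0]],
  [[0,-40,0],[0,0,0]],
  [[0,-40,0],[0,0,0]],
  [[0,-40,0],[0,0,0]],
  [[0,-20,-10],[0,0,0]],
  [[0,0,-20],[0,0,0]],
  [[0,0,-20],[0,0,0]],
  [[0,0,0],[0,0,0]],
], jaw=0.5)

```text
time_s: 19.8
tool_pos: [0.544, -0.216, 0.2279]
tool_rot: [-90.0, 0.2, 3.7]
force: [-0.6, 0.1, -0.8]
grip_width: 0.0433
```

```bash
python3 - <<'E'
from h import *
T,o=tool();print(o['force'],o['tool_rot'],o['grip_width']); p=incase(o['tool_pos'])*1000;print(p.round(1));np.save('w7T.npy',T)
im=env.read_camera('wrist');save(im,'w7',None,1.5)
save(env.read_camera('scene'),'sc10',(130,30,330,230),3)
E
```

```text
[-0.62919851  0.06493761 -0.75096319] [-90.02143971   0.20368239   3.66313949] 0.043289578560591666
[ 31.9  -2.  227.9]
```

View pics/w7.png

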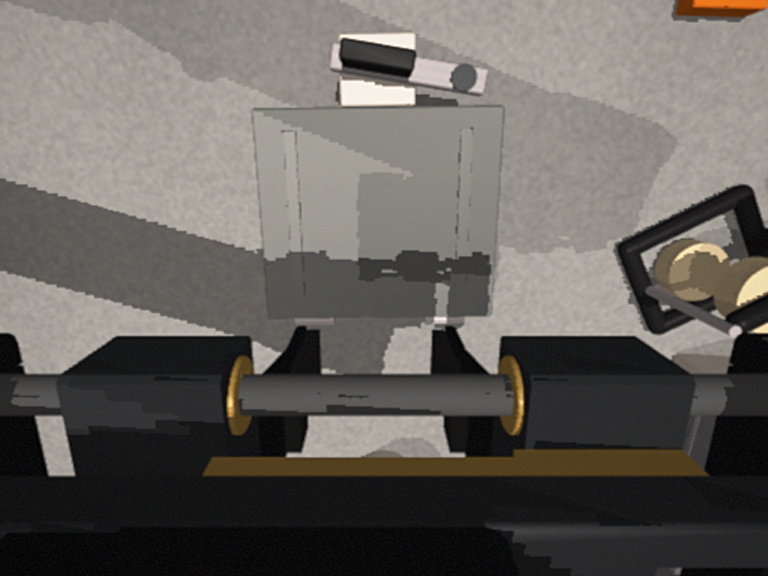

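View pics/sc10.png

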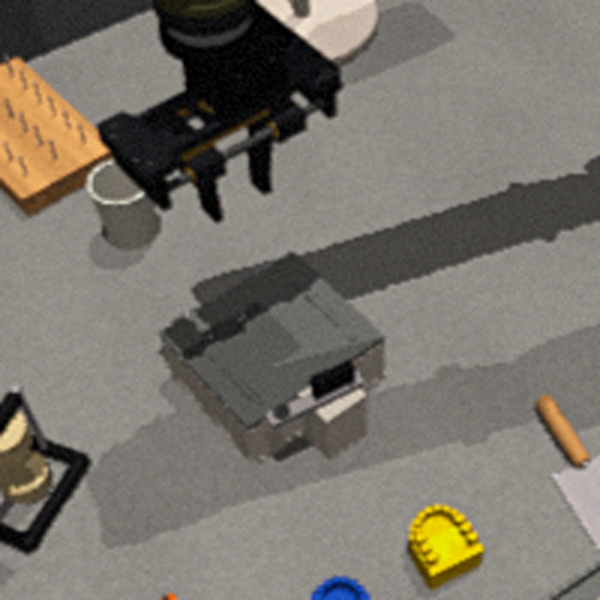

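```bash
python3 - <<'E'
from h import *
T=np.load('w7T.npy')
im=cv2.cvtColor(cv2.imread('pics/w7.png'),cv2.COLOR_BGR2RGB);save(im,'w7z',(310,20,510,120),4)
C=cam('wrist',T);f=lambda p:(p[0]/1.5,p[1]/1.5)
W=np.array([ray(f(p),.0705,C) for p in((252,109),(505,105),(492,317),(269,318))]);print(W.round(4),[np.linalg.norm(W[i]-W[(i+1)%4]).round(4) for i in range(4)],W.mean(0).round(4))
d=W[1]-W[0];print(np.degrees(np.arctan2(d[1],d[0]))-90)
E
```

```text
[[ 0.4542 -0.1156  0.0705]
 [ 0.6221 -0.1025  0.0705]
 [ 0.6335 -0.2515  0.0705]
 [ 0.4655 -0.2632  0.0705]] [np.float64(0.1684), np.float64(0.1495), np.float64(0.1683), np.float64(0.148)] [ 0.5438 -0.1832  0.0705]
-85.53047239515804
```

View pics/w7z.png

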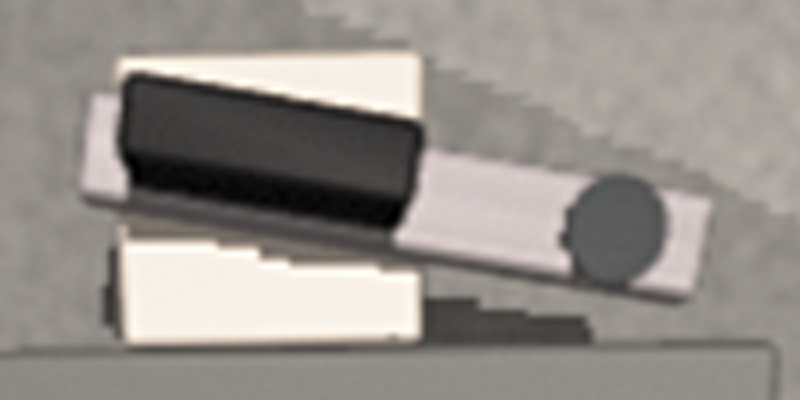

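```bash
python3 - <<'E'
from h import *
T=np.load('w7T.npy');C=cam('wrist',T);f=lambda p:((p[0]/4+310)/1.5,(p[1]/4+20)/1.5)
F=np.array([ray(f(p),.1085,C) for p in((135,73),(422,123),(410,195),(133,152))]);print(F.round(4),F.mean(0).round(4),np.linalg.norm(F[0]-F[1]),np.linalg.norm(F[1]-F[2]))
B=np.array([ray(f(p),.0835,C) for p in((90,95),(713,196),(688,295),(83,190))]);print(B.round(4),np.linalg.norm(B[0]-B[1]),np.linalg.norm(B[1]-B[2]))
m0,m1=(B[0]+B[3])/2,(B[1]+B[2])/2;d=(m1-m0)/np.linalg.norm(m1-m0);print('ang world',np.degrees(np.arctan2(d[1],d[0])),'pivot',m0+.03*d, m1-.07*d)
d=F[1]-F[0]+F[2]-F[3];print(np.degrees(np.arctan2(d[1],d[0])))
c,s=np.cos(CQ[2]),np.sin(CQ[2]);print('pivot from case',CQ[0]-.099*c,CQ[1]-.099*s)
# turn: go above
plan([.5365,-.0855,.16],-5.5,6)
E
```

```text
[[ 0.5165 -0.0779  0.1085]
 [ 0.5574 -0.0817  0.1085]
 [ 0.5566 -0.0911  0.1085]
 [ 0.5166 -0.088   0.1085]] [ 0.5368 -0.0847  0.1085] 0.041159045800694925 0.009488707048052662
[[ 0.5077 -0.0757  0.0835]
 [ 0.6053 -0.0838  0.0835]
 [ 0.6033 -0.0984  0.0835]
 [ 0.5071 -0.0892  0.0835]] 0.09801109996429669 0.014669869578097522
ang world -5.106667886380299 pivot [ 0.53725446 -0.08511802  0.0835    ] [ 0.53458364 -0.08487934  0.0835    ]
-4.910112510260546
pivot from case 0.536859636181953 -0.08534357565164105
[[[0,11,21],[0,1.6,0]],[[0,11,21],[0,1.6,0]],[[-1,12,21],[0,1.6,0]],[[-2,11,21],[0,1.5,-0.1]],[[-2,12,21],[-0.1,1.6,0]],[[-3,11,21],[0,1.5,-0.1]]]
```

```bash
python3 - <<'E'
from h import *
plan([.5368,-.085,.18],85,11)
E
```

```text
[[[0,4,12],[0,-7.4,0]],[[2,4,11],[0,-7.4,0]],[[3,4,11],[0,-7.4,0]],[[4,5,11],[0,-7.4,0]],[[6,4,10],[0,-7.4,0]],[[7,5,9],[0,-7.3,0]],[[8,4,8],[0,-7.4,0]],[[9,5,7],[-0.1,-7.3,0]],[[10,4,6],[0,-7.4,0]],[[11,5,5],[-0.1,-7.3,0]],[[11,4,3],[0,-7.4,0]]]
```

carry_out([
  [[0,4,12],[0,-7.4,0]],
  [[2,4,11],[0,-7.4,0]],
  [[3,4,11],[0,-7.4,0]],
  [[4,5,11],[0,-7.4,0]],
  [[6,4,10],[0,-7.4,0]],
  [[7,5,9],[0,-7.4,0]],
  [[8,4,8],[0,-7.4,0]],
  [[9,5,7],[0,-7.4,0]],
  [[10,4,6],[0,-7.4,0]],
  [[11,5,5],[0,-7.4,0]],
  [[11,4,3],[0,-7.3,0]],
  [[0,0,0],[0,0,0]],
], jaw=0.5)

```text
time_s: 21.1
tool_pos: [0.5366, -0.081, 0.181]
tool_rot: [-89.8, -0.1, 85.6]
force: [0.6, 0.7, 0.3]
grip_width: 0.043
```

carry_out([
  [[0,0,0],[0,0,0]],
  [[0,0,0],[0,0,0]],
])

```text
time_s: 21.3
tool_pos: [0.5375, -0.0847, 0.1822]
tool_rot: [-90.0, 0.0, 85.2]
force: [-0.5, -0.3, -0.6]
grip_width: 0.0436
```

```bash
python3 - <<'E'
from h import *
T,o=tool();print(o['tool_pos'],o['tool_rot'],o['grip_width'],o['qpos'].round(1))
im=env.read_camera('wrist');save(im,'w8',None,1.5)
plan([.5368,-.085,.086],85,8,dig=1)
E
```

```text
[ 0.53750537 -0.08470177  0.18220883] [-8.99852100e+01  1.06464571e-02  8.51708391e+01] 0.043586626536853725 [ 41.    9.9 -38.3 100.3   6.4  72.   86.3]
[[[0,12,0.1],[0,0,0]],[[0,12,0.1],[0,0,0]],[[0,12.1,0.1],[0,0,0]],[[0,12,0.1],[0,0,0]],[[-0.1,12.1,0.1],[0,0,0]],[[0,12,0.1],[0,0.1,0]],[[-0.1,12.1,0.1],[0,0,0]],[[0,12,0],[0,0.1,0]]]
```

View pics/w8.png

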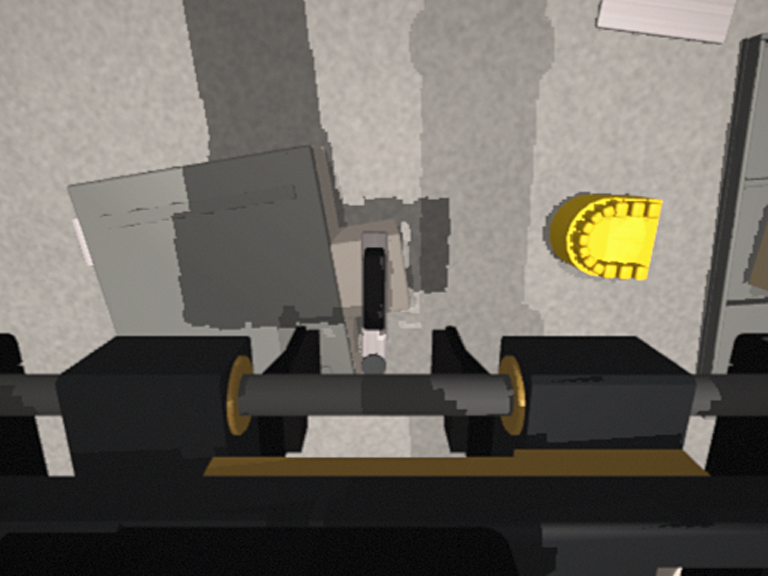

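carry_out([
  [[-1,14,0],[0,0,0]],
  [[0,14,0],[0,0,0]],
  [[0,14,0],[0,0,0]],
  [[0,14,0],[0,0,0]],
  [[0,14,0],[0,0,0]],
  [[0,12,0],[0,0,0]],
  [[0,9,0],[0,0,0]],
  [[0,5,0],[0,0,0]],
  [[0,0,0],[0,0,0]],
  [[0,0,0],[0,0,0]],
])

```text
time_s: 22.35
tool_pos: [0.5379, -0.0851, 0.0867]
tool_rot: [-90.0, 0.0, 85.3]
force: [-0.5, 0.1, -0.3]
grip_width: 0.0434
```

```bash
python3 - <<'E'
from h import *
T,o=tool();print(o['tool_pos'],o['tool_rot'],o['grip_width'],o['qpos'].round(1),o['force'])
im=env.read_camera('wrist');save(im,'w9',None,1.5)
E
```

```text
[ 0.5378737  -0.08512199  0.08671691] [-9.00411868e+01  9.05353955e-03  8.53294409e+01] 0.04341858003734839 [ 39.4  15.5 -37.4 106.3  10.6  61.7  83.2] [-0.48480257  0.12253261 -0.28309144]
```

View pics/w9.png

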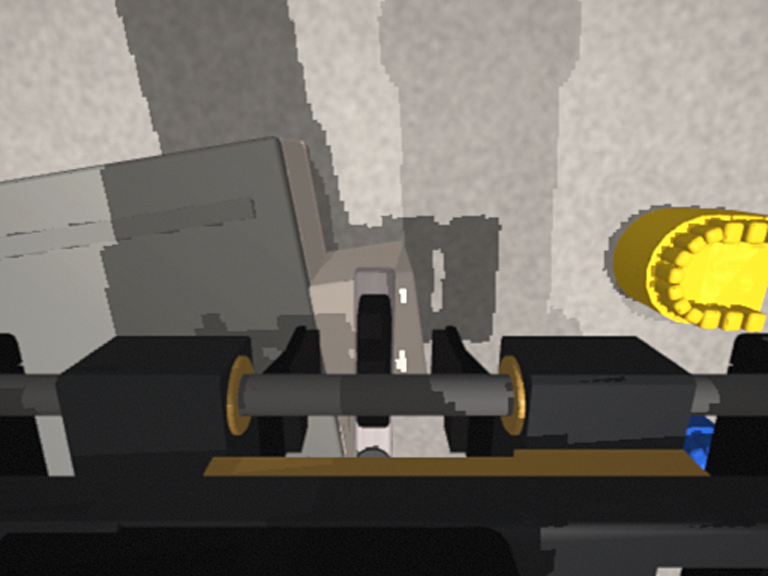

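carry_out([
  [[0,0,0],[0,0,0]],
  [[0,0,0],[0,0,0]],
  [[0,0,0],[0,0,0]],
  [[0,0,0],[0,0,0]],
  [[0,0,0],[0,0,0]],
  [[0,0,0],[0,0,0]],
], jaw=0, squeeze=12)

```text
time_s: 23.0
tool_pos: [0.5375, -0.0857, 0.0864]
tool_rot: [-90.0, 0.0, 85.3]
force: [-0.1, -1.7, 2.1]
grip_width: 0.0121
```

carry_out([
  [[0,0,0],[0,3,0]],
  [[0,0,0],[0,5,0]],
  [[0,0,0],[0,5,0]],
  [[0,0,0],[0,5,0]],
  [[0,0,0],[0,5,0]],
  [[0,0,0],[0,5,0]],
])

```text
time_s: 23.6
tool_pos: [0.5373, -0.0863, 0.0864]
tool_rot: [-90.0, 0.1, 57.1]
force: [-1.1, -2.4, 3.1]
grip_width: 0.0118
```

carry_out([
  [[0,0,0],[0,5,0]],
  [[0,0,0],[0,5,0]],
  [[0,0,0],[0,5,0]],
  [[0,0,0],[0,5,0]],
  [[0,0,0],[0,5,0]],
  [[0,0,0],[0,5,0]],
])

```text
time_s: 24.2
tool_pos: [0.5368, -0.0867, 0.0864]
tool_rot: [-90.1, 0.1, 27.1]
force: [-3.1, -2.6, 2.2]
grip_width: 0.0118
```

Forces are low; finishing the last 23°.

carry_out([
  [[0,0,0],[0,5,0]],
  [[0,0,0],[0,5,0]],
  [[0,0,0],[0,5,0]],
  [[0,0,0],[0,5,0]],
  [[0,0,0],[0,2.9,0]],
  [[0,0,0],[0,0,0]],
  [[0,0,0],[0,0,0]],
])

```text
time_s: 24.9
tool_pos: [0.5364, -0.0868, 0.0864]
tool_rot: [-90.1, 0.1, 4.4]
force: [-4.2, -3.7, 3.2]
grip_width: 0.0122
```

```bash
python3 - <<'E'
from h import *
T,o=tool();print(o['tool_pos'],o['tool_rot'],o['grip_width'],o['force'])
im=env.read_camera('wrist');save(im,'w10',None,1.5)
save(env.read_camera('scene'),'sc11',(130,30,330,230),3)
E
```

```text
[ 0.5363758  -0.0867937   0.08638929] [-90.10763058   0.13998062   4.41878346] 0.012173831372769076 [-4.16038051 -3.74284636  3.18073924]
```

View pics/w10.png

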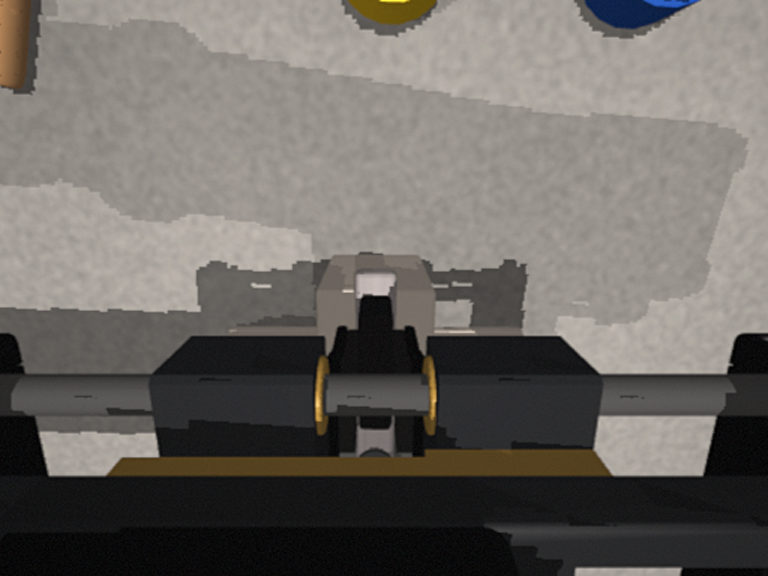

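carry_out([
  [[0,0,0],[0,0,0]],
  [[0,0,0],[0,0,0]],
  [[0,0,0],[0,0,0]],
  [[0,0,0],[0,0,0]],
], jaw=0.5)

```text
time_s: 25.4
tool_pos: [0.5377, -0.0846, 0.0863]
tool_rot: [-90.0, -0.0, 4.5]
force: [0.2, 0.7, 1.6]
grip_width: 0.0361
```

carry_out([
  [[0,-5,0],[0,0,0]],
  [[0,-15,0],[0,0,0]],
  [[0,-30,0],[0,0,0]],
  [[0,-40,0],[0,0,0]],
  [[0,-40,0],[0,0,0]],
  [[0,-20,-20],[0,0,0]],
  [[0,0,-40],[0,0,0]],
  [[0,0,-40],[0,0,0]],
  [[0,0,-20],[0,0,0]],
  [[0,0,0],[0,0,0]],
  [[0,0,0],[0,0,0]],
])

```text
time_s: 26.5
tool_pos: [0.5469, -0.2036, 0.2367]
tool_rot: [-89.9, -0.0, 4.4]
force: [0.5, 0.8, -0.1]
grip_width: 0.0433
```

```bash
python3 - <<'E'
from h import *
T,o=tool();print(o['tool_pos'],o['tool_rot'],o['grip_width'],o['force'],o['joint_velocities'].round(1));np.save('w11T.npy',T)
im=env.read_camera('wrist');save(im,'w11',(150,10,350,230),3.5) if 0 else save(im,'w11',(155,10,355,210),3)
save(env.read_camera('scene'),'sc12',(130,30,380,310),2.1)
E
```

```text
[ 0.5469235  -0.2036051   0.23669133] [-8.99222132e+01 -2.10806233e-02  4.44326534e+00] 0.04329742697797035 [ 0.49401762  0.79519607 -0.05029192] [-1.  -0.5 -1.5  0.7 -0.2 -0.2 -0.1]
```

View pics/w11.png

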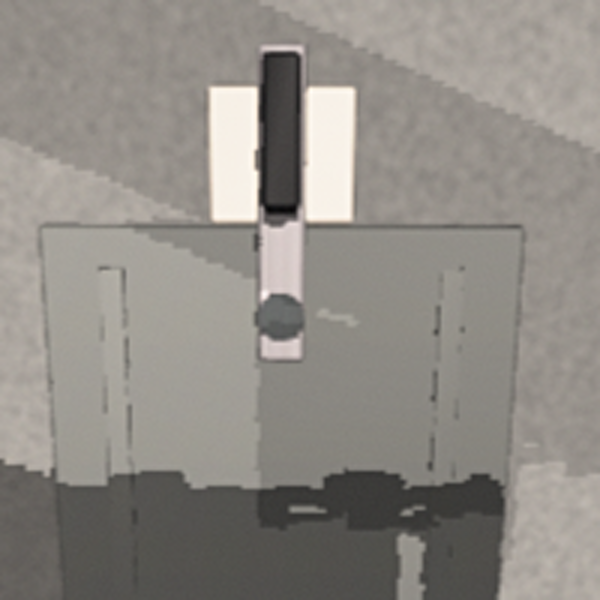

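View pics/sc12.png

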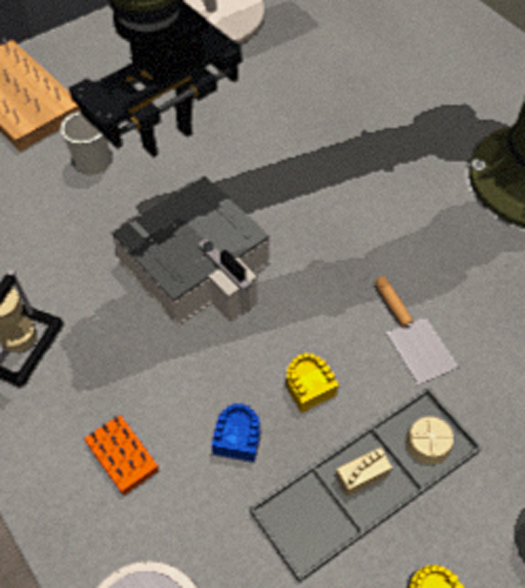

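```bash
python3 - <<'E'
from h import *
T=np.load('w11T.npy');C=cam('wrist',T);f=lambda p:(p[0]/3+155,p[1]/3+10)
a=(ray(f((260,45)),.0835,C)+ray(f((307,45)),.0835,C))/2;b=(ray(f((259,359)),.0835,C)+ray(f((302,359)),.0835,C))/2
l,r=ray(f((42,226)),.0705,C),ray(f((525,228)),.0705,C)
d=b-a;e=r-l;print('bar',np.degrees(np.arctan2(d[1],d[0])),np.linalg.norm(d),'lid',np.degrees(np.arctan2(e[1],e[0]))-90,np.linalg.norm(e), l.round(4),r.round(4),a.round(4),b.round(4))
E
```

```text
bar -86.21928552776846 0.09777097692141577 lid -85.80272391478695 0.16728988435733874 [ 0.4552 -0.1157  0.0705] [ 0.622  -0.1034  0.0705] [ 0.5345 -0.0559  0.0835] [ 0.5409 -0.1535  0.0835]
```

```bash
python3 - <<'E'
from h import *
print(env.sign_off(), env.get_obs()['time_s'])
E
```

```text
the job is handed in; nothing more can be done
the job is handed in; nothing more can be done
```

The full-arch model is in the white case with the lid shut and the turnbutton across it. I handed the job in at about 27 s on the robot's clock. No verdict is reported.

- **Model:** I lifted it out of the tray and set it on the case floor, teeth up, near the middle. The highest contact force read while lowering it was about 8 N. I checked it in the wrist and scene pictures before closing the lid.
- **Lid:** I pushed it shut from behind with the closed fingers and pressed it down with about 11 N. The fingertips stopped at 70.9 mm, against 70.5 mm for a fully shut lid. The pictures show it flat on the rim.
- **Turnbutton:** I gripped the fin and turned it about 81°, then let go. Afterwards the bar measured -86.2° and the lid edge -85.8°, so the nose is square across the edge to about 0.4°.
- **Everything else:** In the last scene picture the half model, the puck, the blue and yellow look-alikes and the other items in view stand as before. That picture does not show the bowl fully or the white cup by the tray. The gripper was well clear of the case when I signed off.

No check failed. Two estimates of the case's angle differed by about 0.5° (-86.0° and -85.5°), and I aimed between them.

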